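Mark an aluminium sample tag with a hand punch

TASK

Take the hand punch from its holder and mark the aluminium tag on the jig: set the die down squarely inside the framed field, its long side along the tag, and press with a steady force of about 12 N (never more than 20 N) for one full second. Then lift the punch straight up without sliding it or dragging the tag, and stand it back in its holder, fully home and let go; leave the other things on the bench alone.

Things in the scene. Friction and masses are not known exactly. Their poses are not given: they have to be found in the camera images.
- punch: Loose hand punch, 102 mm tall, 0.18 to 0.35 kg. Origin: centre of the die face at its lower end; z up the punch. Steel die 18 (x) by 8 (y), 5 high; round shank 20 in diameter up to z = 35; round collar 36 in diameter, z = 34 to 39; black handle above (all mm). A half turn about z makes no difference. Starts upright in the holder, at the holder's yaw within 6 degrees.
- punch_grip (a point): Middle of the punch's black ribbed handle, on its axis, 72 mm above the die face; axes as the punch's. The handle is 34 mm in x by 24 mm in y, from 39 to 99 mm above the die face; grip it across the 24 mm (along y).
- punch_holder: Fixed grey block 70 x 70 x 36 mm with one upright through hole 26 mm in diameter. Origin: centre of its underside, on the hole's axis. The punch hangs in the hole by its collar, which rests on the block's top; the die face is then 2 mm above the bench. It may stand left or right of the robot's midline.
- marking_jig: Fixed metal jig: base plate 130 (x) by 90 (y) by 16 mm with a thumb screw at its -x end, carrying a steel platen 80 x 60 mm with the aluminium tag (70 in x, 36 in y, 2 mm thick) under two clip bars at its ends (inner edges 30 mm from the centre, 4 mm high). Origin: centre of the base's underside; x along the tag, z up. The platen is sprung: it yields down 1 mm per 4 N, at most 8 mm.
- mark_field (a point): Centre of the framed field on the tag (thin dark outline 26 mm in x by 16 mm in y), on the jig's axis; axes as the jig's. Exact in x and y only: its z is a nominal 32 mm above the bench. The platen's height was set by hand and is not measured: the tag's real top lies from 1 mm below to 12 mm above this point and must be found by touch.
- tag_shift_x (a joint): How far the tag has been dragged along the jig's x from its place, m; 0 at the start, friction about 3 N holds it, stays where it is dragged to, at most 6 mm either way.
- tag_shift_y (a joint): The same along the jig's y, m.
- beaker: Loose clear beaker, 71 x 77 x 88 mm, origin at the centre of its underside; bystander.
- sample_tub: Loose clear open tub with sample material, 76 x 100 x 54 mm, origin at the centre of its underside; bystander.
- small_bottle: Loose small bottle with black screw cap, 36 x 37 x 66 mm, origin at the centre of its underside; bystander.
Mind the look-alikes: they are no part of the job. Leave any turquoise look-alike of the punch_holder alone. What is shaped like the punch but green is not meant.

How it is judged:
By the outcome, as a careful person would: the job done as asked, in the order asked, and still so for the second after the job is handed in, with the robot touching nothing.
It also fails if it takes over 58 s, if anything falls off the work surface, if the arm or the gripper's body presses on something with over 40 N, if the wrist force passes 120 N, or if a joint passes its speed limit or range.

ROBOT

A 6-joint arm with a two-finger parallel gripper is mounted at the origin on a cart in front of the work surface, level with it; the furniture and walls round the work are solid. World frame = base frame: x ahead of the robot, y to its left, z up, the work surface at z = 0. Lengths are in mm, angles in rad, forces in N, time in s.
With the tool pointing down it reaches from about 250 to 775 mm from the base axis. Payload 4 kg.
Tool frame: the origin (TCP) lies at the very end of the fingers, on their centre line; the grasp point (between the pads) lies 19 mm behind it; z points along the fingers, y is the direction in which the jaws open and shut (so a half turn about z gives the same grasp; the last joint's range is limited). The gripper opens to 94 mm and grips with 3 to 60 N. Pads are 16 mm wide; open, the fingers measure 119 mm over their backs; the gripper's body (75 mm by 177 mm) begins 78 mm behind the grasp point.
Start: joints at [-1.213, 0.087, 1.371, -0, 1.684, -0.103], TCP at [244.566, -492.654, 205.506] pointing down, gripper open.
Joint ranges: [-3.1, 3.1], [-0.76, 2.03], [0.27, 2.55], [-1.08, 4.22], [0.17, 2.65], [-2.57, 2.57]. Speed limits (rad/s): [2.79, 2.79, 3.14, 3.14, 3.14, 3.14].

INTERFACE

Orientations are given as a rotation vector (axis times angle).
In Python, from station import read_state, get_image, sign_off, outline_of gives the robot as it stands. The module is installed in compiled form; this text tells all that it offers.
- The arm moves only by the tool step_arm, never from a script. Its argument "steps" is text: rows parted by semicolons, each of 4 numbers parted by spaces: the shift along the tool's x, y, z in mm, then the turn about the tool's z in degrees. In form: x y z twist; .... A call has 1 to 10 rows; each row shifts and turns the pose as measured when the row begins, along the tool's axes as they then stand; what a row does not reach is not made up. A row lasts 1/10 s, in which the tool goes at most 50 mm and 8.59 degrees, less where a joint would pass 70% of its speed; a pose out of reach is approached as far as the arm can. A call with a gripper value outside its range is refused whole. "grip" is the opening, from 0 (shut) to 1 (fully open), set as the call begins (left out, the last holds). The fingers move at their own pace and stop on an object; "squeeze" is the grip in N (left out, the last holds). Time passes only in rows, so rows that do not move let the fingers close. It gives the time, the measured TCP pose, the force and the opening at its end, in the units of the state.
- read_state(): the state, without advancing time (a new reading comes with each control period).
- get_image(name): name is "scene" or "side" or "wrist"; returns a dict with "image" (480x640x3 uint8, blue, green, red), "range_z" (480x640 float32, mm along the optical axis (not along the pixel's ray), 0 where there is no reading), "K" (3x3 intrinsics, pixels), "dist_coeffs" ([k1, k2, p1, p2, k3] as OpenCV has them; the pictures are not rectified), "position" and "rotation" of the camera in the world. Camera axes: x right, y down, z forward; pixel columns grow to the right and rows downward; lengths in mm; the calibration is good to about 2 mm. A picture is of the moment at which its call begins.
- sign_off(): hands the job in, once; it reports no verdict.
Trained networks look in the newest picture that a camera, given by its name, has taken for a name from the list of things; names that differ only in an ending like _2 or _b are one class to them, and where a whole thing is asked for, a point or a joint stands for the part that bears it (a point fixed in the world has none). Each returns a list of dicts, best first, with "confidence" (0 to 1); they miss things now and then, are a little off and sometimes report something else, mostly with a low value. They report only what shows in the picture. A call takes as long as a camera call. They do not tell look-alikes from the thing itself.
- outline_of(query, camera): "mask" (480x640 bool, what is visible of it) and "bbox" ([left, top, right, bottom] in pixels, round what is visible of it).
The state is a dict: "clock": time; "joint_positions": joint angles; "joint_velocities": joint speeds; "joint_torque": joint torques, N m; "tool_pos": TCP position; "tcp_rot": TCP orientation; "force": force on the tool from outside, world axes, zero at the start; "wrist_torque": the same for the moment, N m; "gripper_width": finger opening in mm.
Only numpy, scipy, OpenCV 4.12 (cv2) and the standard library are available. Lean on these libraries where they do the work, as an engineer would, in place of code of your own. Each camera call takes 0.05 s, during which the arm holds its last target.

## Working session

There is one attempt and no reset: what is moved stays moved. The work goes in short steps, Python scripts to look and compute and a tool call to move; the robot and the scene stay as the last step left them, time stands still between calls to the robot, and variables do not carry over. Pictures are saved under pics/ and viewed, and the job is handed in when it is done.

Besides the shell and the picture viewer there is one more tool, called after "Emit:" as a command line: name --argument value ..., lists and objects as JSON in quotes. step_arm: Moves the arm, as the interface text tells. Its arguments: {"type":"object","properties":{"steps":{"type":"string"},"grip":{"type":"number"},"squeeze":{"type":"number"}},"required":["steps"]}

```bash
mkdir -p pics
cat > h.py <<'E'
import numpy as np, cv2
from station import *
def pts(d, uv=None):
    K=np.array(d["K"]);D=np.array(d["dist_coeffs"]);Z=d["range_z"]
    if uv is None:
        v,u=np.nonzero(Z>0); uv=np.c_[u,v]
    uv=np.asarray(uv)
    z=Z[uv[:,1],uv[:,0]]
    n=cv2.undistortPoints(uv.astype(np.float64).reshape(-1,1,2),K,D).reshape(-1,2)
    pc=np.c_[n*z[:,None],z]
    return uv,pc@np.array(d["rotation"]).T+np.array(d["position"])
def proj(d,P):
    R=np.array(d["rotation"]);t=np.array(d["position"])
    pc=(np.atleast_2d(P)-t)@R
    return cv2.projectPoints(pc.astype(float),np.zeros(3),np.zeros(3),np.array(d["K"]),np.array(d["dist_coeffs"]))[0].reshape(-1,2)
def planeint(d,uv,z):
    n=cv2.undistortPoints(np.array(uv,float).reshape(-1,1,2),np.array(d["K"]),np.array(d["dist_coeffs"])).reshape(-1,2)
    r=np.c_[n,np.ones(len(n))]@np.array(d["rotation"]).T; t=np.array(d["position"])
    return t+r*((z-t[2])/r[:,2])[:,None]
E
python3 - <<'E'
from h import *
import pickle
s=read_state();print(s)
for n in ["scene","side","wrist"]:
    d=get_image(n);cv2.imwrite(f"pics/{n}0.png",d["image"]);print(n,np.round(d["position"]),np.round(d["rotation"],3).tolist(),np.array(d["K"]).tolist())
    pickle.dump(d,open(n+"0.pkl","wb"))
    if n!="wrist" or 1:
      for q in ["punch","punch_holder","marking_jig","beaker","sample_tub","small_bottle"]:
        for o in outline_of(q,n): 
            v,u=np.nonzero(o["mask"]&(d["range_z"]>0))
            c=np.median(pts(d,np.c_[u,v])[1],0) if len(u) else None
            print(n,q,round(o["confidence"],2),o["bbox"],c)
E
```

```text
{'clock': 0.0, 'joint_positions': array([-1.21310684e+00,  8.79705216e-02,  1.37224715e+00, -8.29330519e-06,
        1.68357117e+00, -1.03117927e-01]), 'joint_velocities': array([-0.00041319,  0.0025805 ,  0.00097103,  0.00082469, -0.0011755 ,
       -0.00097427]), 'joint_torque': array([ 1.49923108e-03, -3.40173018e+01, -3.02425182e+01,  7.19998847e-02,
        3.28593620e-02, -1.54086010e-04]), 'tool_pos': array([ 244.36381793, -492.1312024 ,  204.29928818]), 'tcp_rot': array([-3.05645427e+00, -7.16948675e-01,  4.50449623e-04]), 'force': array([-0.29802106, -0.18406577,  0.36877496]), 'wrist_torque': array([-0.03607317, -0.01153265,  0.07165327]), 'gripper_width': 93.85777724621077}
scene [-35. 406. 902.] [-1.2, 2.446, -0.871] [[445.0291622830734, 0.0, 322.5726341445275], [0.0, 445.0291622830734, 245.35949000687611], [0.0, 0.0, 1.0]]Traceback (most recent call last):
  File "<stdin>", line 11, in <module>
  File "h.py", line 11, in pts
    return uv,pc@np.array(d["rotation"]).T+np.array(d["position"])
              ~~~~~~~~~~~~~~~~~~~~~~~~~~~~^~~~~~~~~~~~~~~~~~~~~~~~
ValueError: operands could not be broadcast together with shapes (365,) (3,)
```

Rotation is a rotation vector.

```bash
sed -i 's/np.array(d\["rotation"\])/Rm(d)/' h.py; sed -i 's/^def pts/def Rm(d): return cv2.Rodrigues(np.array(d["rotation"],float))[0]\ndef pts/' h.py
python3 - <<'E'
from h import *
import pickle
for n in ["scene","side","wrist"]:
    d=get_image(n);cv2.imwrite(f"pics/{n}0.png",d["image"]);print(n,np.round(d["position"]))
    pickle.dump(d,open(n+"0.pkl","wb"))
    for q in ["punch","punch_holder","marking_jig","beaker","sample_tub","small_bottle"]:
        for o in outline_of(q,n): 
            v,u=np.nonzero(o["mask"]&(d["range_z"]>0))
            c=np.median(pts(d,np.c_[u,v])[1],0).round() if len(u) else None
            print(n,q,round(o["confidence"],2),o["bbox"],c)
E
```

```text
scene [-35. 406. 902.]
scene punch 0.91 [375.0, 179.0, 391.3, 206.1] [ 539. -256.   72.]
scene punch 0.58 [359.9, 197.1, 373.9, 223.1] [ 503. -167.   76.]
scene punch_holder 0.94 [347.0, 211.6, 383.1, 243.3] [ 493. -157.   33.]
scene punch_holder 0.66 [297.2, 219.2, 336.8, 257.4] [545. -43.  34.]
scene marking_jig 0.69 [216.7, 260.1, 271.8, 315.3] [526. 185.  18.]
scene beaker 0.65 [394.2, 143.1, 421.4, 180.5] [ 595. -405.   58.]
scene sample_tub 0.75 [151.4, 320.7, 204.2, 377.3] [466. 387.  40.]
scene small_bottle 0.82 [345.2, 271.9, 366.2, 298.4] [363. -17.  43.]
scene small_bottle 0.61 [149.8, 324.5, 204.4, 379.7] [465. 387.  40.]
side [  447. -1128.   768.]
side punch 0.81 [331.1, 253.9, 345.3, 282.6] [ 512. -189.   72.]
side punch 0.7 [345.6, 278.0, 359.4, 313.6] [ 545. -277.   67.]
side punch_holder 0.95 [337.3, 238.5, 361.7, 266.0] [557. -69.  34.]
side punch_holder 0.82 [324.3, 270.6, 346.4, 299.8] [ 502. -211.   33.]
side marking_jig 0.93 [313.1, 199.5, 361.2, 224.6] [539. 154.  17.]
side beaker 0.97 [371.1, 318.1, 406.7, 371.5] [ 599. -435.   57.]
side sample_tub 0.71 [298.3, 165.1, 323.9, 194.8] [466. 355.  39.]
side small_bottle 0.59 [273.8, 233.5, 288.8, 263.4] [373. -39.  34.]
wrist [ 308. -460.  386.]
```

View pics/scene0.png

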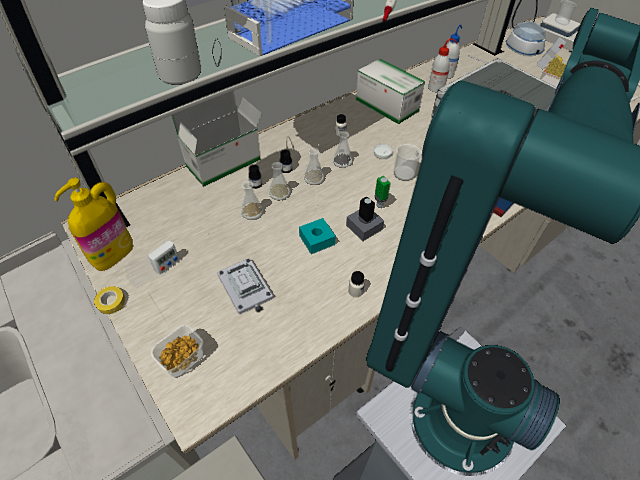

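View pics/side0.png

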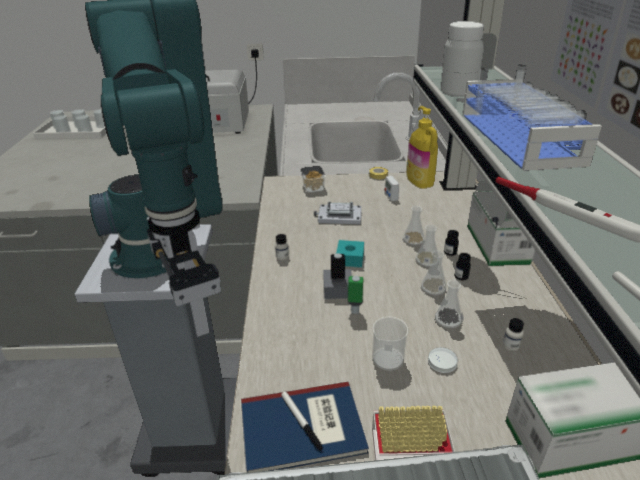

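View pics/wrist0.png

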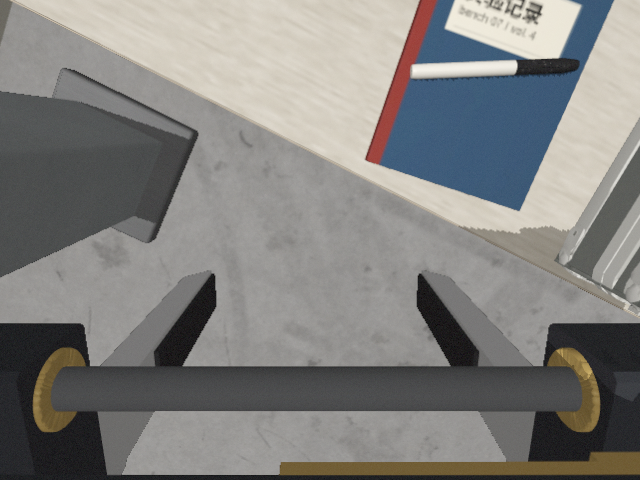

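The scene view shows the black punch at (367,208) in the grey holder at (365,225). The green look-alike is at (383,190), the turquoise block at (317,235), the jig at (245,285) and the bottle at (357,284). The side view agrees. Next I'll refine positions from depth.

Run:
```python
from h import *
import pickle
for n in ["scene","side"]:
    d=pickle.load(open(n+"0.pkl","rb"))
    uv,P=pts(d)
    def rep(name,c,r,zl,zh):
        m=(abs(P[:,0]-c[0])<r)&(abs(P[:,1]-c[1])<r)&(P[:,2]>zl)&(P[:,2]<zh)
        Q=P[m]
        if len(Q)<5: print(n,name,len(Q));return
        print(n,name,len(Q),Q.min(0).round(),Q.max(0).round(),cv2.minAreaRect(Q[:,:2].astype(np.float32)))
    rep("table",(450,60),30,-50,50)
    rep("holdertop",(498,-184),75,30,42)
    rep("punchtop",(505,-184),50,80,120)
    rep("green",(542,-265),45,50,120)
    rep("jig",(532,170),100,10,24)
    rep("jighi",(532,170),100,26,60)
```

```text
scene table 515 [420.  30.  -5.] [480.  90.   5.] ((450.16021728515625, 60.04303741455078), (59.76615524291992, 59.2972526550293), 89.81788635253906)
scene holdertop 429 [ 474. -259.   30.] [ 562. -138.   42.] ((513.8942260742188, -199.38055419921875), (79.11478424072266, 127.29334259033203), 7.672582149505615)
scene punchtop 168 [ 493. -188.   80.] [ 527. -163.  107.] ((510.2523193359375, -174.869140625), (33.756797790527344, 24.346155166625977), 2.3333234786987305)
scene green 255 [ 525. -276.   50.] [ 563. -250.  104.] ((544.2940063476562, -263.3515319824219), (26.26062774658203, 36.98418045043945), 84.37665557861328)
scene jig 996 [461. 129.  10.] [611. 230.  24.] ((534.4660034179688, 180.33712768554688), (89.07340240478516, 147.0438232421875), 83.07980346679688)
scene jighi 736 [499. 147.  27.] [585. 214.  44.] ((541.9430541992188, 179.38194274902344), (58.928462982177734, 80.627685546875), 82.7198486328125)
side table 240 [421.  30.  -5.] [480.  90.   4.] ((450.3828125, 60.15150451660156), (59.26664352416992, 58.64607238769531), 89.56598663330078)
side holdertop 372 [ 476. -218.   30.] [ 546. -142.   42.] ((511.1953125, -180.00828552246094), (76.3014907836914, 69.72161865234375), 89.48896789550781)
side punchtop 181 [ 495. -195.   80.] [ 528. -168.  105.] ((511.26165771484375, -181.47555541992188), (26.46710777282715, 33.3398323059082), 89.93975830078125)
side green 347 [ 528. -283.   50.] [ 563. -251.  103.] ((545.4041137695312, -267.0530700683594), (28.927427291870117, 33.968345642089844), 83.22261810302734)
side jig 458 [462. 120.  10.] [611. 229.  24.] ((534.0371704101562, 176.44345092773438), (100.77894592285156, 144.2021942138672), 83.9009017944336)
side jighi 296 [501. 139.  27.] [584. 210.  42.] ((541.8081665039062, 176.21481323242188), (69.38288116455078, 79.20706939697266), 84.77188110351562)
```

```bash
cat >> h.py <<'E'
def tool():
    s=read_state(); return s,np.array(s["tool_pos"]),cv2.Rodrigues(np.array(s["tcp_rot"],float))[0]
def plan(target,yaw=None):
    """shift in present tool axes to the target, twist to make tool y axis lie along world angle yaw+90 (mod 180)"""
    s,p,R=tool(); sh=R.T@(np.array(target,float)-p)
    a=np.degrees(np.arctan2(R[1,1],R[0,1]))  # world angle of tool y
    tw=None
    if yaw is not None:
        d=(yaw+90-a+90)%180-90; tw=-d  # tool z points down
    print("t",round(s["clock"],2),"pos",p.round(1),"force",np.round(s["force"],1),"w",round(s["gripper_width"],1),"tilt",np.degrees(np.arccos(-R[2,2])).round(2),"ang y",a.round(2),"shift",sh.round(1),"twist",tw)
    return sh,tw
E
python3 - <<'E'
from h import *
import pickle
s,p,R=tool();print(R.round(3))
d=pickle.load(open("wrist0.pkl","rb"))
print("cam in tool",R.T@(np.array(d["position"])-p),(R.T@Rm(d)).round(3))
plan((511,-179,205),1)
E
```

```text
[[ 0.896  0.445  0.   ]
 [ 0.445 -0.896 -0.   ]
 [-0.     0.    -1.   ]]
cam in tool [  71.15539831   -0.99166248 -180.23387199] [[ 0.    -0.969 -0.248]
 [ 1.     0.     0.001]
 [-0.001 -0.248  0.969]]
t 1.15 pos [ 244.6 -492.6  205.5] force [ 0.2  0.6 -0.1] w 94.4 tilt 0.0 ang y -63.6 shift [ 378.1 -162.5    0.5] twist 25.401026159947804
```

Emit:
step_arm --steps "42 -18 0 0;42 -18 0 0;42 -18 0 0;42 -18 0 0;42 -18 0 0;42 -18 0 0;42 -18 0 0;42 -18 0 0;42 -18 0 0;0 0 0 0" --grip 0.7 --squeeze 40

```text
clock: 2.15
tool_pos: [521.0, -170.2, 204.7]
tcp_rot: [3.059, 0.707, 0.004]
force: [-0.1, -0.3, 0.5]
gripper_width: 65.6
```

Run:
```python
from h import *
plan((511,-179,205),1)
```

```text
t 2.15 pos [ 521.  -170.2  204.7] force [-0.1 -0.3  0.5] w 65.6 tilt 0.17 ang y -63.98 shift [-12.8   3.5  -0.3] twist 25.015837331250225
```

Emit:
step_arm --steps "-13 3 0 0;0 0 0 8.3;0 0 0 8.3;0 0 0 8.3;0 0 0 0"

```text
clock: 2.65
tool_pos: [504.8, -184.7, 204.6]
tcp_rot: [3.137, 0.004, -0.002]
force: [-0.1, -0.4, -0.0]
gripper_width: 65.7
```

Run:
```python
from h import *
import pickle
d=get_image("wrist");cv2.imwrite("pics/w1.png",d["image"]);pickle.dump(d,open("w1.pkl","wb"))
plan((511,-179,205),1)
print(d["position"])
uv,P=pts(d)
for zl,zh in((98,112),(32,42),(36,44)):
    m=(abs(P[:,0]-511)<50)&(abs(P[:,1]+179)<50)&(P[:,2]>zl)&(P[:,2]<zh);Q=P[m]
    if len(Q): print(zl,len(Q),Q.min(0),Q.max(0),np.median(Q,0),cv2.minAreaRect(Q[:,:2].astype(np.float32)))
for q in ("punch","punch_holder"):
    for o in outline_of(q,"wrist"): print(q,o["confidence"],o["bbox"])
```

```text
t 2.7 pos [ 504.8 -184.8  204.7] force [ 1.3 -0.4  0.3] w 65.9 tilt 0.28 ang y -89.75 shift [ 6.3 -5.8 -0.3] twist -0.7457401228722915
[ 575.73107165 -182.91623256  384.76431786]
98 1479 [ 493.83380557 -189.78889597   98.0079044 ] [ 527.82760496 -166.062254    105.64273134] [ 512.08404121 -178.25661937  101.93987012] ((510.8101501464844, -177.889892578125), (33.99784851074219, 23.64748764038086), 0.41173720359802246)
32 4625 [ 474.99160354 -213.69441823   32.13332287] [ 546.3410281  -142.57800143   41.99524606] [ 520.07628551 -180.71640024   36.92890218] ((510.5937194824219, -178.21554565429688), (69.96722412109375, 70.44883728027344), 88.90113067626953)
36 4192 [ 475.27419718 -213.69441823   36.00079021] [ 546.3410281  -142.74261295   43.49860846] [ 519.14836979 -180.72609829   37.04346908] ((510.6677551269531, -178.30905151367188), (69.80675506591797, 70.27432250976562), 88.84004211425781)
punch 0.89 [288.2, 190.5, 326.6, 246.0]
punch 0.78 [388.1, 145.2, 449.1, 200.4]
punch_holder 0.76 [267.7, 163.4, 351.0, 250.5]
punch_holder 0.72 [109.1, 110.3, 211.1, 209.0]
```

View pics/w1.png

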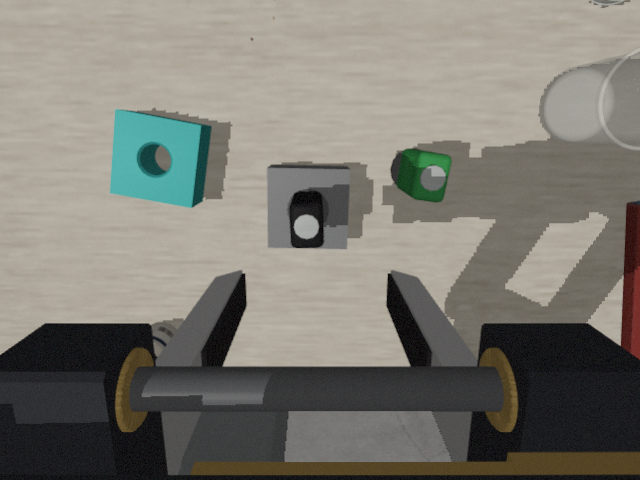

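The wrist view shows the black punch at (306,218) in the grey block, green at (425,175) and turquoise at (160,158). Depth gives the punch at (511,-178) with yaw about 0.4°.

Emit:
step_arm --steps "6 -6.5 0 -0.6;0 0 40 0;0 0 30 0;0 0 0 0"

```text
clock: 3.2
tool_pos: [513.2, -178.2, 135.1]
tcp_rot: [3.135, 0.035, 0.007]
force: [-0.8, 0.9, 0.1]
gripper_width: 65.5
```

Run:
```python
from h import *
plan((511,-178,55),0.4)
```

```text
t 3.2 pos [ 513.2 -178.2  135.1] force [-0.8  0.9  0.1] w 65.5 tilt 0.43 ang y -88.72 shift [-2.6 -0.7 80.1] twist 0.8777880673493428
```

Emit:
step_arm --steps "-2 -0.5 20 0.8;0 0 20 0;0 0 0 0;0 0 0 0"

```text
clock: 3.6
tool_pos: [514.3, -178.0, 99.3]
tcp_rot: [3.134, 0.021, 0.016]
force: [-0.0, -0.5, -0.2]
gripper_width: 65.9
```

Run:
```python
from h import *
for i in range(3): plan((511,-178,55),0.4)
print(tool()[2].round(4))
```

```text
t 3.6 pos [ 514.3 -178.    99.3] force [-0.  -0.5 -0.2] w 65.9 tilt 0.73 ang y -89.25 shift [-3.8 -0.4 44.2] twist 0.34753897265818523
t 3.6 pos [ 514.3 -178.    99.3] force [-0.  -0.5 -0.2] w 65.9 tilt 0.73 ang y -89.25 shift [-3.8 -0.4 44.2] twist 0.34753897265818523
t 3.6 pos [ 514.3 -178.    99.3] force [-0.  -0.5 -0.2] w 65.9 tilt 0.73 ang y -89.25 shift [-3.8 -0.4 44.2] twist 0.34753897265818523
[[ 0.9999  0.013   0.01  ]
 [ 0.0131 -0.9999 -0.0079]
 [ 0.0099  0.008  -0.9999]]
```

Emit:
step_arm --steps "-4 -0.4 44 0.3;0 0 0 0"

```text
clock: 3.8
tool_pos: [512.2, -178.2, 57.8]
tcp_rot: [3.132, 0.014, 0.022]
force: [-0.6, 0.4, -1.3]
gripper_width: 65.6
```

Run:
```python
from h import *
plan((511,-178,55),0.4)
print(tool()[2].round(4))
```

```text
t 3.8 pos [ 512.2 -178.2   57.8] force [-0.6  0.4 -1.3] w 65.6 tilt 0.97 ang y -89.48 shift [-1.3 -0.3  2.8] twist 0.12118940876217721
[[ 0.9999  0.0091  0.014 ]
 [ 0.0092 -0.9999 -0.0096]
 [ 0.0139  0.0097 -0.9999]]
```

Emit:
step_arm --steps "-1 -0.3 3 0;0 0 0 0;0 0 0 0;0 0 0 0;0 0 0 0" --grip 0 --squeeze 45

```text
clock: 4.3
tool_pos: [518.7, -181.0, 66.5]
tcp_rot: [3.124, 0.016, 0.048]
force: [0.4, 0.7, -0.2]
gripper_width: 29.3
```

Run:
```python
from h import *
plan((511,-178,150),0.4)
print(tool()[2].round(4), read_state()["wrist_torque"])
```

```text
t 4.3 pos [ 518.7 -181.    66.5] force [ 0.4  0.7 -0.2] w 29.3 tilt 2.04 ang y -89.44 shift [ -5.1  -1.7 -83.7] twist 0.163685627800362
[[ 0.9995  0.0098  0.0311]
 [ 0.0104 -0.9998 -0.0172]
 [ 0.0309  0.0175 -0.9994]] [ 0.13911406 -0.00898511  0.02238701]
```

```bash
cat >> h.py <<'E'
def hold(n,cam="wrist",show=True):
    for i in range(n):
        get_image(cam)
        if show:
            s,p,R=tool(); print(round(s["clock"],2),p.round(1),"zt",R[:,2].round(4),"w",round(s["gripper_width"],1),"F",np.round(s["force"],1),"q",np.round(s["joint_positions"],4),"v",np.round(s["joint_velocities"],3))
E
python3 - <<'E'
from h import *
hold(6)
E
```

```text
4.35 [ 518.8 -180.8   66.6] zt [ 0.0315 -0.0165 -0.9994] w 25.1 F [0.4 2.  0.5] q [-0.4374  0.1283  1.6064 -0.0017  1.3713  1.1237] v [0.004 0.004 0.013 0.01  0.001 0.002]
4.4 [ 518.8 -180.5   66.5] zt [ 0.0314 -0.0159 -0.9994] w 23.7 F [0.6 1.3 3.8] q [-4.3730e-01  1.2830e-01  1.6066e+00 -1.2000e-03  1.3715e+00  1.1238e+00] v [ 0.    -0.    -0.    -0.007  0.     0.   ]
4.45 [ 518.8 -180.5   66.5] zt [ 0.0314 -0.016  -0.9994] w 23.7 F [1.2 1.3 5.6] q [-4.3730e-01  1.2820e-01  1.6067e+00 -1.3000e-03  1.3715e+00  1.1238e+00] v [ 0.002 -0.001 -0.001  0.001 -0.002  0.001]
4.5 [ 518.8 -180.5   66.5] zt [ 0.0313 -0.0161 -0.9994] w 23.8 F [1.2 1.8 5.6] q [-4.3720e-01  1.2820e-01  1.6068e+00 -1.3000e-03  1.3714e+00  1.1238e+00] v [ 0.001  0.001  0.002 -0.001  0.     0.   ]
4.55 [ 518.8 -180.5   66.5] zt [ 0.0315 -0.0161 -0.9994] w 24.0 F [1.2 2.1 6.2] q [-4.3720e-01  1.2820e-01  1.6067e+00 -1.3000e-03  1.3713e+00  1.1238e+00] v [ 0.     0.     0.002  0.001 -0.001 -0.   ]
4.6 [ 518.8 -180.5   66.5] zt [ 0.0314 -0.0161 -0.9994] w 23.6 F [0.9 1.  6.7] q [-4.3720e-01  1.2820e-01  1.6068e+00 -1.4000e-03  1.3713e+00  1.1238e+00] v [ 0.001 -0.002  0.     0.001  0.    -0.001]
```

Emit:
step_arm --steps "0 0 0 0" --grip 0.6

```text
clock: 4.7
tool_pos: [518.8, -180.7, 66.7]
tcp_rot: [3.124, 0.016, 0.049]
force: [-1.0, -0.4, -0.4]
gripper_width: 29.0
```

Run:
```python
from h import *
hold(4)
```

```text
4.75 [ 518.8 -180.7   66.7] zt [ 0.0316 -0.0168 -0.9994] w 32.4 F [-0.6 -0.3 -0.2] q [-0.4372  0.128   1.6066 -0.0019  1.3712  1.1237] v [-0.002  0.005  0.008 -0.003 -0.002  0.   ]
4.8 [ 518.6 -180.7   66.3] zt [ 0.031  -0.0166 -0.9994] w 36.2 F [ 0.1  0.4 -0.5] q [-0.4373  0.1283  1.607  -0.002   1.3712  1.1237] v [-0.002  0.004  0.01   0.002  0.001  0.002]
4.85 [ 518.4 -180.6   66.1] zt [ 0.0306 -0.0163 -0.9994] w 40.4 F [-0.2  0.2  0.3] q [-0.4373  0.1284  1.6073 -0.0019  1.3712  1.1237] v [0.    0.003 0.005 0.003 0.001 0.001]
4.9 [ 518.3 -180.5   65.9] zt [ 0.0303 -0.0161 -0.9994] w 44.6 F [-0.1  1.1 -0.3] q [-0.4373  0.1286  1.6075 -0.0018  1.3713  1.1237] v [-0.    -0.     0.002  0.003  0.    -0.001]
```

Emit:
step_arm --steps "0 0 0 0"

```text
clock: 5.0
tool_pos: [518.0, -180.6, 65.5]
tcp_rot: [3.125, 0.016, 0.046]
force: [0.1, 0.8, 0.3]
gripper_width: 52.4
```

Run:
```python
from h import *
hold(3)
```

```text
5.05 [ 517.9 -180.5   65.3] zt [ 0.0292 -0.0158 -0.9994] w 54.7 F [-0.1  0.6 -0.8] q [-0.4374  0.129   1.6082 -0.002   1.3713  1.1237] v [-0.001 -0.001 -0.002  0.002 -0.     0.   ]
5.1 [ 518.  -180.5   65.4] zt [ 0.0293 -0.0158 -0.9994] w 56.0 F [ 1.  -0.4  0.6] q [-0.4374  0.129   1.608  -0.002   1.3713  1.1237] v [ 0.001 -0.003 -0.002  0.003 -0.    -0.001]
5.15 [ 518.1 -180.5   65.5] zt [ 0.0296 -0.0159 -0.9994] w 56.3 F [-0.1  1.4 -0.3] q [-0.4374  0.1289  1.6079 -0.0019  1.3713  1.1237] v [ 0.001 -0.002 -0.003 -0.001 -0.     0.001]
```

Emit:
step_arm --steps "-5 -2 -50 0;0 0 -15 0"

```text
clock: 5.35
tool_pos: [508.6, -176.5, 127.7]
tcp_rot: [3.129, 0.015, 0.033]
force: [0.0, -0.2, 0.4]
gripper_width: 56.2
```

Run:
```python
from h import *
hold(3)
```

```text
5.4 [ 508.3 -176.4  127.4] zt [ 0.0203 -0.0118 -0.9997] w 56.1 F [0.4 0.3 0.9] q [-0.4381  0.0715  1.5432 -0.0021  1.5035  1.123 ] v [ 0.     0.027  0.051  0.001 -0.067 -0.   ]
5.45 [ 507.8 -176.2  125.2] zt [ 0.0185 -0.011  -0.9998] w 56.6 F [ 0.   0.3 -0.5] q [-0.4381  0.073   1.546  -0.0021  1.5012  1.123 ] v [-0.001  0.032  0.056  0.001 -0.027 -0.001]
5.5 [ 506.9 -175.8  123.2] zt [ 0.0156 -0.0096 -0.9998] w 56.1 F [-0.4 -0.2 -0.6] q [-0.4381  0.0744  1.5485 -0.0021  1.5005  1.123 ] v [ 0.     0.024  0.042  0.003 -0.007  0.001]
```

Emit:
step_arm --steps "0 0 0 0;0 0 0 0;0 0 0 0;0 0 0 0" --grip 1

```text
clock: 5.9
tool_pos: [504.5, -174.7, 117.6]
tcp_rot: [3.136, 0.015, 0.012]
force: [-0.5, -0.0, -0.1]
gripper_width: 85.2
```

Run:
```python
from h import *
hold(3)
```

```text
5.95 [ 504.4 -174.7  117.6] zt [ 0.0071 -0.0057 -1.    ] w 89.0 F [ 0.3 -0.1 -0. ] q [-0.4382  0.0786  1.5553 -0.0022  1.4987  1.123 ] v [-0.    -0.004 -0.005 -0.     0.004  0.001]
6.0 [ 504.5 -174.7  117.8] zt [ 0.0076 -0.0059 -1.    ] w 92.2 F [ 0.1  0.5 -0.4] q [-0.4382  0.0784  1.555  -0.0021  1.4988  1.123 ] v [ 0.001 -0.005 -0.01   0.001  0.    -0.   ]
6.05 [ 504.7 -174.8  118.2] zt [ 0.0083 -0.0062 -0.9999] w 93.2 F [-0.3 -0.4  0.7] q [-0.4382  0.0782  1.5545 -0.0021  1.4988  1.123 ] v [ 0.001 -0.003 -0.008  0.002 -0.001 -0.001]
```

Emit:
step_arm --steps "6 3 20 0;0 0 40 0"

```text
clock: 6.25
tool_pos: [516.7, -180.6, 64.4]
tcp_rot: [3.128, 0.015, 0.036]
force: [0.6, 0.7, 0.5]
gripper_width: 93.8
```

Run:
```python
from h import *
hold(5)
plan((511,-178,55),0.4)
```

```text
6.3 [ 510.9 -178.    55. ] zt [ 0.0077 -0.0059 -1.    ] w 93.6 F [-2.1  1.  -4.1] q [-0.4386  0.1393  1.6181 -0.0021  1.3747  1.1228] v [ 0.001  0.007  0.051 -0.001  0.172 -0.002]
6.35 [ 509.8 -177.4   56.1] zt [ 0.0047 -0.0045 -1.    ] w 93.8 F [-1.3  0.3 -0.9] q [-0.4386  0.1383  1.6168 -0.0021  1.3804  1.1228] v [ 0.001 -0.036 -0.064  0.004  0.054  0.001]
6.4 [ 511.3 -178.1   58.7] zt [ 0.0083 -0.0062 -0.9999] w 93.9 F [0.6 0.4 0.1] q [-0.4385  0.1364  1.6134 -0.0021  1.3816  1.1228] v [ 0.001 -0.035 -0.067  0.001  0.004 -0.001]
6.45 [ 512.8 -178.8   60.9] zt [ 0.0124 -0.0081 -0.9999] w 93.8 F [-0.3 -0.   0.6] q [-0.4385  0.1348  1.6105 -0.0021  1.3815  1.1228] v [-0.    -0.026 -0.046 -0.001 -0.006  0.001]
6.5 [ 513.9 -179.3   62.4] zt [ 0.0153 -0.0095 -0.9998] w 93.9 F [ 1.  -1.1  0.3] q [-0.4385  0.1337  1.6087 -0.0021  1.3812  1.1228] v [ 0.001 -0.018 -0.027  0.001 -0.006  0.   ]
t 6.5 pos [ 513.9 -179.3   62.4] force [ 1.  -1.1  0.3] w 93.9 tilt 1.03 ang y -89.44 shift [-3.  -1.4  7.4] twist 0.16086258777028206
```

Emit:
step_arm --steps "-3 -1.4 5 0" --grip 0.5

```text
clock: 6.6
tool_pos: [512.9, -178.8, 60.1]
tcp_rot: [3.13, 0.015, 0.032]
force: [-0.0, 0.0, 1.5]
gripper_width: 89.1
```

Run:
```python
from h import *
hold(7)
plan((511,-178,55),0.4)
```

```text
6.65 [ 511.6 -178.2   58.8] zt [ 0.0178 -0.0106 -0.9998] w 85.3 F [ 0.  -0.2 -0.8] q [-0.4385  0.1292  1.6214 -0.0021  1.3704  1.1227] v [ 0.     0.008  0.014  0.002  0.013 -0.001]
6.7 [ 511.4 -178.1   58.6] zt [ 0.0171 -0.0103 -0.9998] w 81.1 F [-0.1  0.7  0.5] q [-0.4385  0.1295  1.6216 -0.0021  1.3707  1.1227] v [ 0.     0.002  0.001 -0.    -0.    -0.   ]
6.75 [ 511.4 -178.1   58.5] zt [ 0.0171 -0.0103 -0.9998] w 77.5 F [ 0.5  0.  -0.5] q [-0.4385  0.1296  1.6215 -0.0021  1.3706  1.1228] v [ 0.001  0.003 -0.001  0.    -0.003 -0.001]
6.8 [ 511.4 -178.1   58.4] zt [ 0.0169 -0.0102 -0.9998] w 73.3 F [ 0.4  0.4 -1.2] q [-0.4386  0.1298  1.6216 -0.0021  1.3705  1.1228] v [-0.001  0.004 -0.002  0.001 -0.002  0.001]
6.85 [ 511.4 -178.1   58.3] zt [ 0.0168 -0.0102 -0.9998] w 69.3 F [ 0.7 -0.2 -0.3] q [-0.4385  0.13    1.6216 -0.0021  1.3704  1.1227] v [-0.001  0.006  0.004  0.    -0.003 -0.001]
6.9 [ 511.3 -178.1   58.1] zt [ 0.0166 -0.01   -0.9998] w 65.7 F [ 0.5  0.7 -0.4] q [-0.4386  0.1303  1.6217 -0.0021  1.3704  1.1228] v [ 0.002  0.003  0.001 -0.    -0.002  0.   ]
6.95 [ 511.3 -178.1   57.9] zt [ 0.0163 -0.0099 -0.9998] w 61.3 F [ 0.9  0.1 -0. ] q [-0.4386  0.1305  1.6218 -0.0021  1.3703  1.1228] v [-0.001  0.005  0.004 -0.001  0.001  0.001]
t 6.95 pos [ 511.3 -178.1   57.9] force [ 0.9  0.1 -0. ] w 61.3 tilt 1.09 ang y -89.44 shift [-0.3 -0.1  2.9] twist 0.1586921802476695
```

Emit:
step_arm --steps "0 0 1 0" --grip 0 --squeeze 50

```text
clock: 7.05
tool_pos: [511.5, -178.2, 57.3]
tcp_rot: [3.131, 0.015, 0.026]
force: [-1.1, 0.0, 0.1]
gripper_width: 53.5
```

Run:
```python
from h import *
hold(11)
plan((511,-178,150),0.4)
```

```text
7.1 [ 511.3 -178.1   57. ] zt [ 0.0165 -0.01   -0.9998] w 49.9 F [-0.7  0.3  0.3] q [-0.4386  0.1313  1.6229 -0.0021  1.3682  1.1227] v [-0.     0.003  0.001 -0.001  0.002 -0.001]
7.15 [ 511.3 -178.1   56.9] zt [ 0.0162 -0.0099 -0.9998] w 44.9 F [-0.5  0.1  0.6] q [-0.4385  0.1314  1.6229 -0.0021  1.3683  1.1228] v [-0.     0.002 -0.001 -0.002  0.002 -0.   ]
7.2 [ 511.2 -178.1   56.9] zt [ 0.0162 -0.0098 -0.9998] w 41.2 F [-0.7 -0.3  0.3] q [-0.4386  0.1315  1.6229 -0.0021  1.3684  1.1228] v [ 0.002 -0.    -0.001  0.     0.    -0.   ]
7.25 [ 511.2 -178.1   56.9] zt [ 0.0162 -0.0098 -0.9998] w 37.5 F [-0.2  0.   0.1] q [-0.4386  0.1315  1.6229 -0.0021  1.3683  1.1227] v [-0.     0.001  0.    -0.001  0.001 -0.   ]
7.3 [ 511.2 -178.1   56.9] zt [ 0.0161 -0.0098 -0.9998] w 33.4 F [ 0.4 -0.2  0.8] q [-0.4386  0.1315  1.623  -0.0021  1.3684  1.1228] v [ 0.     0.    -0.     0.     0.001  0.002]
7.35 [ 511.3 -178.1   56.9] zt [ 0.0162 -0.0099 -0.9998] w 29.4 F [-0.3 -1.   1.2] q [-0.4386  0.1315  1.6229 -0.0021  1.3684  1.1228] v [-0.001  0.001 -0.002 -0.002 -0.001  0.001]
7.4 [ 511.3 -178.
[... 321 characters left out ...]
  0.001  0.    -0.001]
7.5 [ 511.3 -178.4   57. ] zt [ 0.0164 -0.0106 -0.9998] w 24.0 F [-0.3 -1.1 -0.4] q [-0.4388  0.1315  1.6228 -0.0026  1.368   1.1228] v [-0.001  0.001 -0.     0.001 -0.     0.   ]
7.55 [ 511.3 -178.4   57. ] zt [ 0.0165 -0.0105 -0.9998] w 23.5 F [ 0.8 -1.7 -0.2] q [-0.4388  0.1314  1.6228 -0.0026  1.368   1.1228] v [-0.001  0.    -0.001  0.003 -0.    -0.001]
7.6 [ 511.3 -178.4   57. ] zt [ 0.0164 -0.0105 -0.9998] w 23.9 F [ 1.  -1.9 -0. ] q [-0.4388  0.1315  1.6228 -0.0026  1.368   1.1228] v [ 0.001  0.002  0.001  0.002 -0.001 -0.002]
t 7.6 pos [ 511.3 -178.4   57. ] force [ 1.  -1.9 -0. ] w 23.9 tilt 1.12 ang y -89.45 shift [  1.2   0.6 -93. ] twist 0.1541181348506484
```

Emit:
step_arm --steps "0 0 -12 0;0 0 -14 0"

```text
clock: 7.8
tool_pos: [508.5, -176.7, 80.8]
tcp_rot: [3.135, 0.015, 0.015]
force: [1.6, -0.6, -3.7]
gripper_width: 23.5
```

Run:
```python
from h import *
hold(4)
plan((511,-178,130),0.4)
```

```text
7.85 [ 510.2 -177.4   84. ] zt [ 0.0143 -0.0087 -0.9999] w 23.7 F [-0.3 -0.4 -1.7] q [-0.4385  0.1089  1.5914 -0.0018  1.4247  1.1227] v [ 0.001 -0.007 -0.015 -0.    -0.06   0.   ]
7.9 [ 510.5 -177.6   83.5] zt [ 0.0152 -0.0092 -0.9998] w 24.0 F [-0.7  0.3 -2.4] q [-0.4385  0.1092  1.592  -0.0019  1.4227  1.1227] v [-0.001  0.011  0.024 -0.    -0.022 -0.001]
7.95 [ 510.  -177.4   82.5] zt [ 0.014  -0.0087 -0.9999] w 24.0 F [ 0.2 -0.6 -2.5] q [-0.4385  0.1098  1.5933 -0.002   1.4221  1.1228] v [-0.001  0.015  0.028 -0.003 -0.003  0.   ]
8.0 [ 509.4 -177.2   81.6] zt [ 0.0124 -0.008  -0.9999] w 23.9 F [-0.3 -0.5 -2.5] q [-0.4386  0.1104  1.5946 -0.002   1.422   1.1227] v [-0.001  0.011  0.023 -0.002 -0.002 -0.002]
t 8.0 pos [ 509.4 -177.2   81.6] force [-0.3 -0.5 -2.5] w 23.9 tilt 0.84 ang y -89.44 shift [  2.2   1.2 -48.3] twist 0.15930098670258985
```

Emit:
step_arm --steps "1.5 1 -20 0;0 0 -35 0;0 0 -20 0"

```text
clock: 8.3
tool_pos: [506.8, -175.8, 152.5]
tcp_rot: [3.139, 0.016, 0.002]
force: [0.4, -0.4, -2.3]
gripper_width: 23.8
```

Run:
```python
from h import *
hold(4)
plan((542,178,155),-6)
d=get_image("wrist");cv2.imwrite("pics/w2.png",d["image"])
d=get_image("side");cv2.imwrite("pics/s2.png",d["image"][200:360,240:440].repeat(3,0).repeat(3,1))
```

```text
8.35 [ 508.1 -176.4  155.5] zt [ 0.0058 -0.0044 -1.    ] w 23.7 F [ 1.7  0.3 -0.9] q [-4.3860e-01  6.9900e-02  1.4883e+00 -1.5000e-03  1.5762e+00  1.1222e+00] v [ 0.001  0.002  0.025  0.    -0.095  0.003]
8.4 [ 508.  -176.4  153.6] zt [ 0.0053 -0.0042 -1.    ] w 23.9 F [ 0.2 -0.5 -3.1] q [-0.4386  0.0709  1.491  -0.0016  1.5731  1.1223] v [-0.002  0.024  0.064 -0.002 -0.032 -0.001]
8.45 [ 507.  -175.9  151.4] zt [ 0.0021 -0.0028 -1.    ] w 23.8 F [-0.9  0.5 -3.9] q [-0.4386  0.0722  1.494  -0.0016  1.5723  1.1222] v [-0.001  0.024  0.053 -0.002 -0.006  0.   ]
8.5 [ 506.1 -175.6  149.8] zt [-8.0e-04 -1.4e-03 -1.0e+00] w 23.8 F [ 0.5 -0.2 -2.8] q [-0.4387  0.0732  1.4961 -0.0016  1.5723  1.1222] v [0.    0.017 0.032 0.001 0.001 0.002]
t 8.5 pos [ 506.1 -175.6  149.8] force [ 0.5 -0.2 -2.8] w 23.8 tilt 0.09 ang y -89.43 shift [  39.4 -353.2   -5.7] twist 6.566925360058917
```

View pics/s2.png

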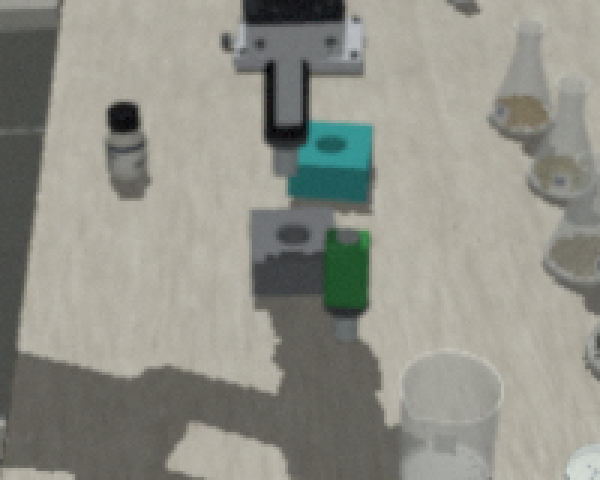

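The crop shows the black punch lifted out, shank at about (287,155), and the grey holder's hole empty at (293,233). Now to the jig.

Emit:
step_arm --steps "5 -44 0 0;5 -44 0 0;5 -44 0 0;5 -44 0 0;5 -44 0 0;5 -44 0 0;5 -44 0 0;5 -40 0 6.5"

```text
clock: 9.4
tool_pos: [537.1, 179.4, 131.2]
tcp_rot: [3.133, -0.188, -0.044]
force: [1.4, -1.3, -1.8]
gripper_width: 23.5
```

Run:
```python
from h import *
import pickle
hold(5)
plan((542,178,155),-6)
d=get_image("wrist");cv2.imwrite("pics/w3.png",d["image"]);pickle.dump(d,open("w3.pkl","wb"))
```

```text
9.45 [536.8 186.1 130.6] zt [-0.0288  0.0055 -0.9996] w 24.0 F [ 0.9  4.3 -3.5] q [0.2266 0.1732 1.424  0.0119 1.5713 1.917 ] v [-0.066 -0.038  0.05  -0.049  0.027 -0.341]
9.5 [536.7 182.3 130.6] zt [-0.0294  0.001  -0.9996] w 24.0 F [-0.1 -0.5 -2.5] q [0.2229 0.1718 1.4255 0.0074 1.5727 1.906 ] v [-0.071 -0.023  0.023 -0.081  0.021 -0.11 ]
9.55 [536.9 179.5 130.8] zt [-0.0292 -0.0016 -0.9996] w 23.7 F [-0.5 -0.8 -3.6] q [0.2196 0.1706 1.4264 0.0048 1.5735 1.9031] v [-0.055 -0.023  0.013 -0.028  0.008 -0.025]
9.6 [537.1 177.9 131.2] zt [-0.0287 -0.0023 -0.9996] w 23.7 F [ 0.4 -0.5 -2.2] q [0.2172 0.1695 1.4268 0.0039 1.5738 1.9025] v [-0.04  -0.018  0.003 -0.007 -0.    -0.002]
9.65 [537.4 177.  131.7] zt [-0.0279 -0.0022 -0.9996] w 23.6 F [-0.7 -0.3 -3.1] q [0.2155 0.1687 1.4268 0.0039 1.5738 1.9027] v [-0.028 -0.015 -0.002  0.003  0.     0.004]
t 9.65 pos [537.4 177.  131.7] force [-0.7 -0.3 -3.1] w 23.6 tilt 1.6 ang y -96.67 shift [  3.8  -1.4 -23.4] twist -0.6661293977996365
```

View pics/w3.png

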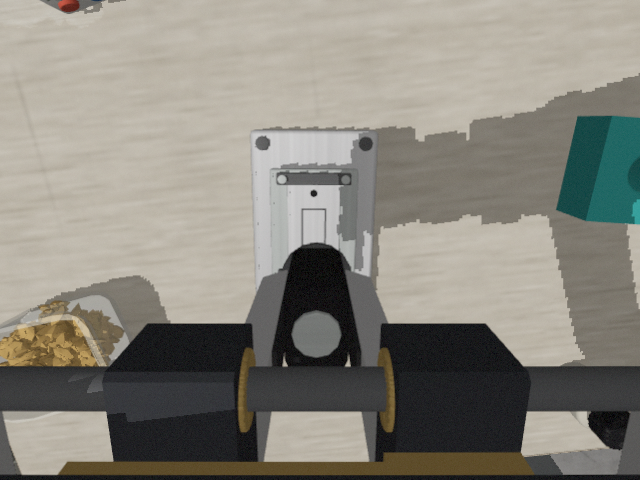

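The wrist view shows the jig ahead: base top edge at row 130, clip bar at (313,179), framed field at (302–326, 209–245), partly hidden by the punch. I'll back off to see the whole field.

Emit:
step_arm --steps "-43 0 -24 0"

```text
clock: 9.8
tool_pos: [495.7, 178.7, 150.5]
tcp_rot: [3.127, -0.191, -0.059]
force: [-1.1, 0.5, -2.6]
gripper_width: 23.8
```

Run:
```python
from h import *
import pickle
hold(8,show=False);hold(1)
d=get_image("wrist");cv2.imwrite("pics/w4.png",d["image"]);pickle.dump(d,open("w4.pkl","wb"))
i=d["image"][60:360,200:440];cv2.imwrite("pics/w4c.png",cv2.resize(i,None,fx=2,fy=2,interpolation=cv2.INTER_CUBIC))
plan((542,178,155),-6)
print(d["position"])
```

```text
10.25 [495.9 180.9 156.8] zt [-0.0279 -0.0021 -0.9996] w 24.0 F [ 0.2 -0.1 -2.7] q [0.2392 0.0737 1.482  0.0046 1.6135 1.9289] v [ 0.006  0.002 -0.     0.002  0.002 -0.001]
t 10.3 pos [495.9 181.  156.8] force [-1.   0.2 -2.3] w 23.4 tilt 1.6 ang y -96.79 shift [46.2 -2.5  0.5] twist -0.7929114810178817
[571.11934529 173.57041062 334.93724235]
```

View pics/w4c.png

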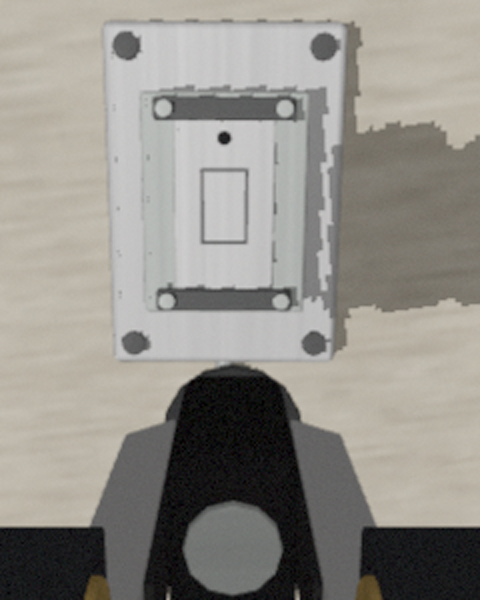

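Run:
```python
from h import *
import pickle
d=pickle.load(open("w4.pkl","rb"))
c=np.array([(202,169),(247,169),(247,242),(202,242)])/2+[200,60]
vv,uu=np.mgrid[150:176,305:320]
uvm=np.c_[uu.ravel(),vv.ravel()];_,P=pts(d,uvm);print("tag z",np.median(P[:,2]),P[:,2].std())
g=cv2.cvtColor(d["image"],cv2.COLOR_BGR2GRAY)
# dark rect outline: refine by row/col profiles
sub=g[140:186,296:328].astype(float)
print("cols",sub[14:34].mean(0).round().astype(int)); print("rows",sub[:,9:22].mean(1).round().astype(int))
for z in (np.median(P[:,2]),):
    W=planeint(d,c,z);print(z,W.round(1).tolist(),W.mean(0))
    e=W[0]-W[3];print("len",np.linalg.norm(e),np.linalg.norm(W[1]-W[0]),"yaw",np.degrees(np.arctan2(e[1],e[0])))
uv,P=pts(d)
for zl,zh in ((12,20),(24,50)):
    m=(abs(P[:,0]-542)<85)&(abs(P[:,1]-178)<70)&(P[:,2]>zl)&(P[:,2]<zh);Q=P[m]
    Q=Q[Q[:,0]>470]
    print(zl,len(Q),np.median(Q,0).round(1),cv2.minAreaRect(Q[:,:2].astype(np.float32)))
d=pickle.load(open("scene0.pkl","rb"));uv,P=pts(d);m=(abs(P[:,0]-542)<10)&(abs(P[:,1]-178)<6);print("scene tag z",P[m,2].mean(),m.sum())
d=pickle.load(open("side0.pkl","rb"));uv,P=pts(d);m=(abs(P[:,0]-542)<10)&(abs(P[:,1]-178)<6);print("side tag z",P[m,2].mean(),m.sum())
```

```text
tag z 35.10085648254139 21.426833935134923
cols [197 198 198 190 152 131 180 200 201 200 199 199 198 199 201 202 201 198
 197 197 198 199 199 199 198 190 152 129 178 197 197 197]
rows [199 200 200 186 137 139 186 199 200 199 199 200 200 200 199 199 199 199
 199 199 200 199 199 199 199 199 199 199 199 198 199 199 199 198 198 198
 198 199 198 199 150 115 181 198 198 198]
35.10085648254139 [[555.1, 184.4, 35.1], [553.2, 168.3, 35.1], [527.1, 171.3, 35.1], [529.1, 187.7, 35.1]] [541.10762935 177.93213219  35.10085648]
len 26.1936092253442 16.121228583330527 yaw -7.3541409192285725
12 10539 [558.1 176.6  16.8] ((540.9456176757812, 177.96484375), (90.29182434082031, 131.42149353027344), 82.9677734375)
24 9053 [543.9 177.7  34.7] ((541.4127807617188, 177.96409606933594), (60.17922592163086, 80.14899444580078), 83.00508880615234)
scene tag z 35.14676706182163 36
side tag z 34.00721983458641 14
```

Emit:
step_arm --steps "44 -2.5 -23 0"

```text
clock: 10.4
tool_pos: [530.4, 177.4, 169.3]
tcp_rot: [3.126, -0.182, -0.08]
force: [-0.2, 0.4, -2.1]
gripper_width: 23.6
```

Run:
```python
from h import *
hold(6,show=False);hold(1)
```

```text
10.75 [540.2 178.4 178.6] zt [-0.028  -0.002  -0.9996] w 23.8 F [ 0.4  0.2 -2.3] q [0.2168 0.1571 1.3466 0.0041 1.6657 1.9063] v [ 0.004 -0.01   0.008 -0.002 -0.002 -0.001]
```

Emit:
step_arm --steps "0 0 -50 0"

```text
clock: 10.85
tool_pos: [534.0, 177.1, 216.6]
tcp_rot: [3.124, -0.185, -0.083]
force: [0.9, 0.3, -3.9]
gripper_width: 24.1
```

Run:
```python
from h import *
hold(6,show=False);hold(1)
```

```text
11.2 [541.  178.5 227.6] zt [-0.0294 -0.0023 -0.9996] w 23.5 F [-0.9 -0.3 -3.1] q [0.2167 0.1508 1.2574 0.0042 1.7626 1.9064] v [-0.001  0.01   0.005  0.     0.002 -0.001]
```

Emit:
step_arm --steps "0 0 25 0;0 0 25 0;0 0 25 0;0 0 0 0;0 0 0 0;0 0 0 0"

```text
clock: 11.8
tool_pos: [536.4, 178.1, 146.3]
tcp_rot: [3.13, -0.184, -0.056]
force: [0.2, -0.2, -2.2]
gripper_width: 23.6
```

Run:
```python
from h import *
hold(4)
```

```text
11.85 [536.8 178.2 147. ] zt [-0.0346 -0.0035 -0.9994] w 23.8 F [ 0.5  0.7 -3. ] q [0.2178 0.1664 1.3989 0.0041 1.6108 1.9063] v [-0.    -0.008 -0.013  0.002 -0.007 -0.   ]
11.9 [537.1 178.3 147.4] zt [-0.0336 -0.0032 -0.9994] w 24.1 F [ 0.4 -0.2 -2.1] q [0.2177 0.1661 1.3984 0.0041 1.6106 1.9064] v [ 0.    -0.004 -0.008 -0.    -0.004  0.   ]
11.95 [537.2 178.3 147.6] zt [-0.0331 -0.0031 -0.9994] w 23.8 F [-0.1  0.  -1.1] q [0.2177 0.1659 1.3982 0.0041 1.6105 1.9064] v [ 0.001 -0.002 -0.     0.    -0.001  0.   ]
12.0 [537.2 178.3 147.6] zt [-0.0331 -0.0031 -0.9994] w 23.6 F [ 0.  -0.1 -2.4] q [0.2178 0.1658 1.3983 0.0041 1.6104 1.9064] v [-0.001  0.     0.004 -0.001 -0.002 -0.   ]
```

Emit:
step_arm --steps "2 0 50 0;0 0 -50 0"

```text
clock: 12.2
tool_pos: [510.7, 171.8, 108.8]
tcp_rot: [3.111, -0.184, -0.142]
force: [-7.7, -0.7, -13.3]
gripper_width: 23.8
```

Run:
```python
from h import *
hold(7)
```

```text
12.25 [522.6 174.6 126.9] zt [-0.0624 -0.0095 -0.998 ] w 23.8 F [2.1 0.5 2.4] q [0.2169 0.1659 1.4407 0.0042 1.5979 1.9051] v [ 0.001 -0.058 -0.524  0.002 -0.196 -0.   ]
12.3 [534.7 177.2 138. ] zt [-0.0326 -0.0029 -0.9995] w 23.6 F [2.2 0.8 0.3] q [0.2168 0.1639 1.4198 0.0042 1.5903 1.9051] v [-0.001 -0.026 -0.332 -0.002 -0.099  0.001]
12.35 [541.6 178.7 144.9] zt [-1.610e-02  7.000e-04 -9.999e-01] w 23.7 F [ 2.3  0.7 -0.2] q [0.2168 0.1631 1.4066 0.0042 1.5876 1.9052] v [-0.003 -0.01  -0.205 -0.001 -0.022 -0.001]
12.4 [545.2 179.5 149. ] zt [-0.0079  0.0025 -1.    ] w 23.7 F [ 0.4  0.2 -0.9] q [0.2167 0.1628 1.3986 0.0042 1.5873 1.9051] v [ 0.    -0.001 -0.12  -0.001  0.005 -0.001]
12.45 [546.9 179.8 151.1] zt [-0.0042  0.0033 -1.    ] w 23.7 F [ 0.6  0.1 -0.8] q [0.2167 0.1629 1.3943 0.0042 1.5877 1.9051] v [ 0.002  0.003 -0.058 -0.001  0.008  0.   ]
12.5 [547.5 180.  151.8] zt [-0.0031  0.0035 -1.    ] w 23.7 F [-0.9  0.6 -2.7] q [0.2167 0.1632 1.3925 0.0041 1.5882 1.9051] v [ 0.     0.009 -0.019  0.     0.007 -0.001]
12.55 [547.5 180.  151.7] zt [-0.0037  0.0035 -1.    ] w 23.6 F [-0.1  0.8 -2.2] q [0.2167 0.1637 1.3923 0.0042 1.5885 1.9051] v [0.001 0.01  0.007 0.001 0.004 0.   ]
```

Emit:
step_arm --steps "-5 1.5 28 0;0 0 -24 0"

```text
clock: 12.75
tool_pos: [541.0, 178.8, 144.4]
tcp_rot: [-3.135, 0.185, 0.016]
force: [-1.9, -0.0, -4.9]
gripper_width: 23.7
```

Run:
```python
from h import *
hold(8,show=False);hold(1)
s,p,R=tool()
# grasp rot: yaw tool-y angle -89.45, zt (.0164,-.0105)
def RR(ang,zt):
    z=np.array([zt[0],zt[1],-1.]);z/=np.linalg.norm(z)
    y=np.array([np.cos(np.radians(ang)),np.sin(np.radians(ang)),0]);y-=z*(y@z);y/=np.linalg.norm(y)
    return np.c_[np.cross(y,z),y,z]
Rg=RR(-89.45,(.0164,-.0105))
dt=Rg.T@(np.array([510.8,-178.2,2])-[511.3,-178.4,57]);ax=Rg.T@np.array([0,0,-1])
np.savez("grasp.npz",Rg=Rg,dt=dt,ax=ax)
print("die in tool",dt,"die now",p+R@dt,"axis now",(R@ax).round(4))
print("tilt components in tool frame: x",(R.T@[0,0,-1]).round(4),"ref",ax.round(4))
plan(np.array([541.2,178.0,90])-R@dt+[0,0,0],-6.9)
```

```text
13.2 [548.8 180.4 155.4] zt [ 0.013   0.0071 -0.9999] w 23.8 F [ 0.3 -0.2 -2.5] q [0.217  0.1522 1.3982 0.0041 1.577  1.9056] v [ 0.    -0.     0.012 -0.    -0.     0.001]
die in tool [-1.39428688 -0.79063518 54.97927664] die now [548.22470085 181.78468944 100.3687661 ] axis now [-0.002   0.0196 -0.9998]
tilt components in tool frame: x [-0.012   0.0086  0.9999] ref [-0.0163 -0.0107  0.9998]
t 13.2 pos [548.8 180.4 155.4] force [ 0.3 -0.2 -2.5] w 23.8 tilt 0.85 ang y -96.74 shift [-6.7  4.7 10.2] twist 0.15944920107108373
```

Emit:
step_arm --steps "-6.5 4.5 46 0"

```text
clock: 13.3
tool_pos: [548.7, 178.6, 116.7]
tcp_rot: [-3.123, 0.184, -0.046]
force: [2.1, 0.6, -2.9]
gripper_width: 23.5
```

```bash
cat >> h.py <<'E'
def chk(tx=541.2,ty=178.0,tz=40,yaw=-6.9):
    g=np.load("grasp.npz");s,p,R=tool();D=p+R@g["dt"]
    print("die",D.round(2),"axis",(R@g["ax"]).round(4),"F",np.round(s["force"],1),"w",round(s["gripper_width"],1),"T",np.round(s["wrist_torque"],2))
    plan(np.array([tx,ty,tz])-R@g["dt"],yaw)
E
python3 - <<'E'
from h import *
hold(9,show=False);hold(1);chk()
E
```

```text
13.8 [544.2 177.5 111.8] zt [ 0.0175  0.0081 -0.9998] w 23.2 F [ 0.1  0.3 -2. ] q [0.2136 0.1585 1.4786 0.0042 1.4857 1.9017] v [-0.001  0.003  0.019 -0.    -0.002 -0.002]
die [543.89 178.89  56.82] axis [ 0.0025  0.0206 -0.9998] F [ 0.1  0.3 -2. ] w 23.2 T [0.05 0.07 0.02]
t 13.8 pos [544.2 177.5 111.8] force [ 0.1  0.3 -2. ] w 23.2 tilt 1.1 ang y -96.73 shift [-2.8  1.4 16.8] twist 0.16547856665039262
```

Emit:
step_arm --steps "-3 1 14 0"

```text
clock: 13.9
tool_pos: [544.0, 177.6, 100.9]
tcp_rot: [-3.125, 0.184, -0.038]
force: [-0.1, 1.2, -2.9]
gripper_width: 23.8
```

Run:
```python
from h import *
hold(8,show=False);hold(1);chk()
import pickle
d=get_image("side");i=d["image"][170:250,290:390];cv2.imwrite("pics/s5.png",cv2.resize(i,None,fx=6,fy=6,interpolation=cv2.INTER_CUBIC))
```

```text
14.35 [541.5 177.   98. ] zt [ 0.0179  0.0082 -0.9998] w 23.5 F [-0.2 -0.7 -2.8] q [0.2138 0.1608 1.5042 0.0042 1.4573 1.9017] v [-0.001 -0.001  0.001 -0.001 -0.001 -0.   ]
die [541.22 178.4   42.99] axis [ 0.003   0.0207 -0.9998] F [-0.2 -0.7 -2.8] w 23.5 T [ 0.1  -0.02  0.01]
t 14.35 pos [541.5 177.   98. ] force [-0.2 -0.7 -2.8] w 23.5 tilt 1.13 ang y -96.73 shift [-0.   0.4  3. ] twist 0.16750192679512566
```

View pics/s5.png

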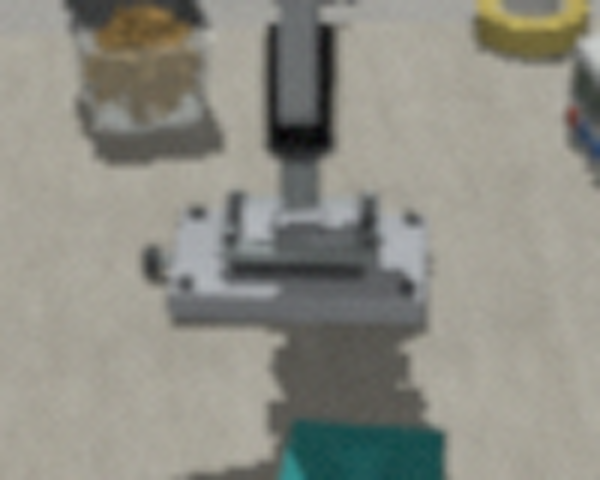

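Emit:
step_arm --steps "0 0.4 4 0"

```text
clock: 14.5
tool_pos: [542.2, 176.8, 94.7]
tcp_rot: [-3.126, 0.184, -0.03]
force: [-0.1, 0.4, -3.6]
gripper_width: 23.6
```

Run:
```python
from h import *
hold(5,show=False);chk()
```

```text
die [541.16 178.02  38.84] axis [ 0.0027  0.0206 -0.9998] F [ 0.2  0.4 -3.4] w 23.4 T [0.01 0.05 0.04]
t 14.75 pos [541.5 176.6  93.8] force [ 0.2  0.4 -3.4] w 23.4 tilt 1.11 ang y -96.73 shift [ 0.1  0.  -1.2] twist 0.1656104550420423
```

Emit:
step_arm --steps "0 0 2 0"

```text
clock: 14.85
tool_pos: [541.8, 176.7, 92.1]
tcp_rot: [-3.127, 0.184, -0.028]
force: [-0.1, 0.4, -2.3]
gripper_width: 23.7
```

Run:
```python
from h import *
hold(5,show=False);chk()
```

```text
die [541.14 178.02  36.76] axis [ 0.0026  0.0206 -0.9998] F [ 0.2 -0.9 -2. ] w 23.5 T [ 0.04 -0.03 -0.  ]
t 15.1 pos [541.5 176.6  91.7] force [ 0.2 -0.9 -2. ] w 23.5 tilt 1.11 ang y -96.73 shift [ 0.1 -0.  -3.2] twist 0.1666775570045047
```

Emit:
step_arm --steps "0 0 1.5 0"

```text
clock: 15.2
tool_pos: [541.8, 176.7, 90.5]
tcp_rot: [-3.127, 0.184, -0.028]
force: [0.4, 0.4, -2.0]
gripper_width: 23.6
```

Run:
```python
from h import *
hold(4,show=False);chk()
```

```text
die [541.12 178.01  35.21] axis [ 0.0025  0.0205 -0.9998] F [-0.1 -0.5 -2.3] w 23.6 T [0.07 0.06 0.03]
t 15.4 pos [541.5 176.6  90.2] force [-0.1 -0.5 -2.3] w 23.6 tilt 1.1 ang y -96.74 shift [ 0.2 -0.  -4.8] twist 0.16496018782265764
```

Emit:
step_arm --steps "0 0 1 0"

```text
clock: 15.5
tool_pos: [541.6, 176.7, 89.3]
tcp_rot: [-3.127, 0.184, -0.027]
force: [-0.4, -0.4, -3.4]
gripper_width: 23.4
```

Run:
```python
from h import *
hold(4,show=False);chk();hold(1)
```

```text
die [541.13 178.02  34.17] axis [ 0.0024  0.0206 -0.9998] F [ 0.1  0.8 -2.4] w 23.9 T [0.09 0.06 0.  ]
t 15.7 pos [541.5 176.6  89.2] force [ 0.1  0.8 -2.4] w 23.9 tilt 1.1 ang y -96.74 shift [ 0.2 -0.  -5.8] twist 0.16309143113340951
15.75 [541.5 176.6  89.2] zt [ 0.0174  0.0081 -0.9998] w 23.9 F [ 0.7  0.3 -2.8] q [0.2131 0.1667 1.5154 0.0043 1.4407 1.9011] v [-0.002 -0.    -0.002 -0.001 -0.    -0.   ]
```

Emit:
step_arm --steps "0 0 1 0"

```text
clock: 15.85
tool_pos: [541.6, 176.7, 88.5]
tcp_rot: [-3.127, 0.184, -0.027]
force: [-0.6, 0.9, -0.9]
gripper_width: 23.8
```

Run:
```python
from h import *
hold(3,show=False);chk()
```

```text
die [541.29 178.06  33.54] axis [ 0.0028  0.0206 -0.9998] F [-0.2  0.  -0.3] w 23.9 T [0.   0.1  0.05]
t 16.0 pos [541.6 176.7  88.5] force [-0.2  0.  -0.3] w 23.9 tilt 1.12 ang y -96.73 shift [ 0.   0.  -6.5] twist 0.16568985793378488
```

Emit:
step_arm --steps "0 0 1 0"

```text
clock: 16.1
tool_pos: [541.7, 176.7, 88.1]
tcp_rot: [-3.127, 0.184, -0.028]
force: [-1.8, -0.6, 1.0]
gripper_width: 23.8
```

Run:
```python
from h import *
hold(4,show=False);chk();hold(1)
```

```text
die [541.39 178.06  33.01] axis [ 0.0032  0.0207 -0.9998] F [-2.1 -0.3  1.2] w 23.9 T [-0.02  0.32 -0.01]
t 16.3 pos [541.7 176.7  88. ] force [-2.1 -0.3  1.2] w 23.9 tilt 1.14 ang y -96.73 shift [-0.1  0.  -7. ] twist 0.16559623486824648
16.35 [541.7 176.7  88. ] zt [ 0.0181  0.0082 -0.9998] w 23.9 F [-1.7  0.2  1.7] q [0.2132 0.1675 1.5171 0.0042 1.4376 1.9011] v [ 0.002 -0.     0.002  0.001 -0.002  0.002]
```

Emit:
step_arm --steps "-0.5 0 2 0"

```text
clock: 16.45
tool_pos: [541.7, 176.7, 86.9]
tcp_rot: [-3.127, 0.184, -0.03]
force: [-0.9, -0.8, 6.5]
gripper_width: 23.6
```

Run:
```python
from h import *
for i in range(4): hold(1,show=False);chk()
```

```text
die [541.41 178.09  31.78] axis [ 0.0046  0.0206 -0.9998] F [-2.4  0.3  5.9] w 23.7 T [-0.18  0.41 -0.01]
t 16.5 pos [541.6 176.7  86.8] force [-2.4  0.3  5.9] w 23.7 tilt 1.21 ang y -96.74 shift [-0.   0.  -8.2] twist 0.16419978037652072
die [541.43 178.08  31.96] axis [ 0.0046  0.0206 -0.9998] F [-1.8 -0.9  4.8] w 24.1 T [-0.18  0.52 -0.  ]
t 16.55 pos [541.6 176.7  86.9] force [-1.8 -0.9  4.8] w 24.1 tilt 1.21 ang y -96.73 shift [-0.1  0.  -8. ] twist 0.16599868875130142
die [541.42 178.12  32.01] axis [ 0.0046  0.0207 -0.9998] F [-1.6 -0.6  4.4] w 23.9 T [-0.16  0.52 -0.01]
t 16.6 pos [541.6 176.7  87. ] force [-1.6 -0.6  4.4] w 23.9 tilt 1.21 ang y -96.73 shift [-0.1  0.1 -8. ] twist 0.16857783444811503
die [541.43 178.1   32.02] axis [ 0.0046  0.0207 -0.9998] F [-1.3 -1.4  4.5] w 24.0 T [-0.23  0.53 -0.03]
t 16.65 pos [541.6 176.7  87. ] force [-1.3 -1.4  4.5] w 24.0 tilt 1.21 ang y -96.73 shift [-0.1  0.  -8. ] twist 0.1666454296679376
```

Emit:
step_arm --steps "-0.9 0 2.8 0"

```text
clock: 16.75
tool_pos: [541.5, 176.7, 85.9]
tcp_rot: [-3.127, 0.184, -0.033]
force: [-2.6, -1.1, 9.6]
gripper_width: 24.1
```

Run:
```python
from h import *
f=[]
for i in range(10): hold(1,show=False);f.append(read_state()["force"])
print(np.round(f,1).tolist());chk()
```

```text
[[-1.5, -1.6, 8.9], [-2.8, -0.2, 8.4], [-2.4, -1.4, 7.7], [-2.5, -1.3, 7.5], [-2.2, -1.8, 7.7], [-1.6, -0.8, 8.2], [-3.5, -1.7, 7.2], [-1.9, -1.1, 9.2], [-2.7, -1.8, 7.4], [-1.8, -1.4, 7.4]]
die [541.51 178.12  31.22] axis [ 0.0072  0.0206 -0.9998] F [-1.8 -1.4  7.4] w 23.6 T [-0.31  0.7   0.01]
t 17.25 pos [541.6 176.7  86.2] force [-1.8 -1.4  7.4] w 23.6 tilt 1.35 ang y -96.74 shift [-0.1  0.1 -8.8] twist 0.16419787991674184
```

Emit:
step_arm --steps "-1.3 0.15 2.7 0"

```text
clock: 17.35
tool_pos: [541.4, 176.7, 85.7]
tcp_rot: [-3.126, 0.184, -0.039]
force: [-2.1, -1.5, 9.0]
gripper_width: 23.3
```

Run:
```python
from h import *
f=[]
for i in range(8): hold(1,show=False);f.append(read_state()["force"])
print(np.round(f,1).tolist(),np.mean(f,0));chk()
```

```text
[[-2.1, -1.8, 8.8], [-2.9, -1.1, 8.7], [-2.7, -0.8, 8.0], [-2.5, -2.0, 8.7], [-2.6, -2.2, 9.0], [-1.3, -1.1, 8.9], [-1.8, -1.2, 9.4], [-2.6, -2.5, 9.6]] [-2.31895801 -1.59195484  8.89091012]
die [541.48 178.12  30.89] axis [ 0.0105  0.0208 -0.9997] F [-2.6 -2.5  9.6] w 23.9 T [-0.33  0.69 -0.05]
t 17.75 pos [541.4 176.7  85.9] force [-2.6 -2.5  9.6] w 23.9 tilt 1.53 ang y -96.74 shift [-0.   0.1 -9.1] twist 0.16420617911461477
```

Run:
```python
from h import *
f=[]
for i in range(22): hold(1,show=False);f.append(read_state()["force"])
print(np.round(f,1)[:,2].tolist(),np.mean(f,0));chk()
```

```text
[9.0, 8.9, 8.8, 9.5, 8.8, 9.0, 8.9, 8.8, 9.5, 8.9, 8.7, 8.9, 8.4, 9.9, 9.5, 8.2, 8.9, 9.3, 8.6, 8.5, 10.0, 7.9] [-2.56581141 -1.42742332  8.95382859]
die [541.45 178.14  30.88] axis [ 0.0104  0.0208 -0.9997] F [-2.1 -1.7  7.9] w 23.6 T [-0.26  0.66  0.01]
t 18.85 pos [541.3 176.7  85.9] force [-2.1 -1.7  7.9] w 23.6 tilt 1.53 ang y -96.73 shift [-0.   0.1 -9.1] twist 0.16533324910511737
```

Emit:
step_arm --steps "0 0 -1 0"

```text
clock: 18.95
tool_pos: [541.4, 176.7, 87.9]
tcp_rot: [-3.126, 0.184, -0.04]
force: [-1.8, -0.7, 0.5]
gripper_width: 23.5
```

Run:
```python
from h import *
hold(4,show=False);chk()
```

```text
die [541.83 178.19  32.21] axis [ 0.0115  0.021  -0.9997] F [-1.5 -0.5  5. ] w 23.6 T [-0.12  0.34 -0.01]
t 19.15 pos [541.7 176.8  87.2] force [-1.5 -0.5  5. ] w 23.6 tilt 1.59 ang y -96.73 shift [-0.4  0.2 -7.8] twist 0.1650833155044893
```

Emit:
step_arm --steps "0 0 -1.5 0"

```text
clock: 19.25
tool_pos: [541.6, 176.8, 88.2]
tcp_rot: [-3.126, 0.184, -0.04]
force: [-0.8, -0.2, 0.1]
gripper_width: 23.8
```

Run:
```python
from h import *
hold(4,show=False);chk()
```

```text
die [541.74 178.17  33.13] axis [ 0.0111  0.0209 -0.9997] F [-0.2 -1.1 -0.1] w 23.8 T [ 0.01  0.06 -0.1 ]
t 19.45 pos [541.6 176.8  88.1] force [-0.2 -1.1 -0.1] w 23.8 tilt 1.57 ang y -96.74 shift [-0.3  0.2 -6.9] twist 0.16456483105747566
```

Emit:
step_arm --steps "0 0 -3 0"

```text
clock: 19.55
tool_pos: [541.0, 176.7, 89.9]
tcp_rot: [-3.126, 0.184, -0.037]
force: [0.9, -0.5, -3.1]
gripper_width: 23.6
```

Run:
```python
from h import *
hold(4,show=False);chk()
```

```text
die [541.24 178.08  35.4 ] axis [ 0.01    0.0208 -0.9997] F [-0.5 -0.2 -2.3] w 23.8 T [0.03 0.04 0.01]
t 19.75 pos [541.2 176.7  90.4] force [-0.5 -0.2 -2.3] w 23.8 tilt 1.5 ang y -96.74 shift [ 0.1  0.  -4.6] twist 0.16313408954920305
```

Emit:
step_arm --steps "0 0 -10 0"

```text
clock: 19.85
tool_pos: [539.4, 176.3, 98.4]
tcp_rot: [-3.127, 0.184, -0.031]
force: [0.3, -0.8, -2.0]
gripper_width: 23.5
```

Run:
```python
from h import *
hold(4,show=False);chk()
```

```text
die [541.47 178.15  46.1 ] axis [ 0.0112  0.0211 -0.9997] F [-0.3  0.6 -2.1] w 23.5 T [0.01 0.01 0.  ]
t 20.05 pos [541.3 176.7 101.1] force [-0.3  0.6 -2.1] w 23.5 tilt 1.58 ang y -96.73 shift [-0.4  0.3  6.1] twist 0.1665734187220096
```

Emit:
step_arm --steps "0 0 -50 0"

```text
clock: 20.15
tool_pos: [533.4, 174.8, 140.6]
tcp_rot: [-3.132, 0.185, -0.008]
force: [-0.0, 0.1, -4.3]
gripper_width: 23.7
```

Run:
```python
from h import *
hold(6,show=False);chk()
```

```text
die [539.56 177.59  94.32] axis [ 0.0097  0.0208 -0.9997] F [ 0.1  0.4 -2.6] w 23.5 T [ 0.    0.1  -0.03]
t 20.45 pos [539.5 176.2 149.3] force [ 0.1  0.4 -2.6] w 23.5 tilt 1.49 ang y -96.74 shift [ 0.3 -0.  54.3] twist 0.16434397382357702
```

Emit:
step_arm --steps "-46 0 0 0"

```text
clock: 20.55
tool_pos: [496.0, 180.6, 144.8]
tcp_rot: [-3.128, 0.189, -0.034]
force: [-1.6, -0.2, -1.9]
gripper_width: 23.7
```

Run:
```python
from h import *
import pickle
hold(6,show=False);hold(1);d=get_image("wrist");pickle.dump(d,open("w6.pkl","wb"))
cv2.imwrite("pics/w6.png",d["image"])
```

```text
20.9 [494.7 181.6 148.4] zt [ 0.0257  0.0083 -0.9996] w 23.9 F [ 0.4  0.2 -1.7] q [2.4290e-01 3.3400e-02 1.5408e+00 1.9000e-03 1.5405e+00 1.9315e+00] v [-0.004  0.003 -0.014  0.001  0.002  0.002]
```

View pics/w6.png

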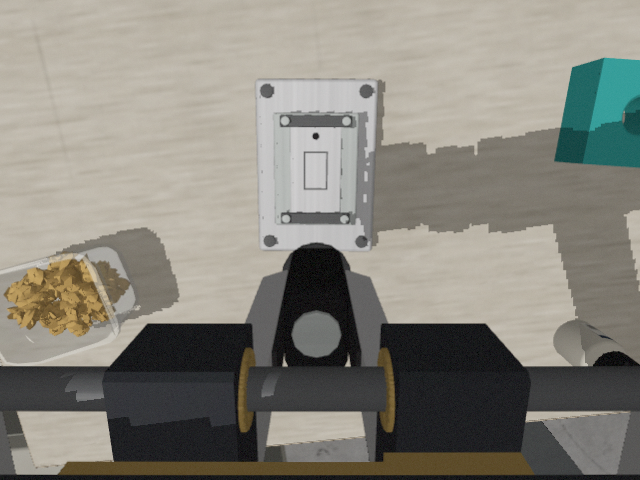

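The view shows the jig clear, with the field frame at (304–327, 152–189) centred between the clips as before, so no visible tag drag. Now back to the holder.

Emit:
step_arm --steps "0 10 -10 -6.3;2 44 0 0;2 44 0 0;2 44 0 0;2 44 0 0;2 44 0 0;2 44 0 0;2 44 0 0;2 36 0 0"

```text
clock: 21.85
tool_pos: [518.6, -184.0, 161.1]
tcp_rot: [-3.133, -0.006, -0.063]
force: [1.1, 0.2, -3.5]
gripper_width: 23.7
```

Run:
```python
from h import *
hold(8,show=False);hold(1);chk(510.7,-178.2,75,0)
```

```text
22.3 [ 518.3 -179.4  160.7] zt [ 0.0389  0.0093 -0.9992] w 23.5 F [-0.3  0.1 -2. ] q [-0.453   0.0709  1.4774  0.0254  1.5625  1.1103] v [ 0.002 -0.002  0.002 -0.003 -0.    -0.002]
die [ 519.04 -178.16  105.75] axis [ 0.0225  0.0199 -0.9995] F [-0.3  0.1 -2. ] w 23.5 T [ 0.09  0.05 -0.02]
t 22.3 pos [ 518.3 -179.4  160.7] force [-0.3  0.1 -2. ] w 23.5 tilt 2.29 ang y -89.55 shift [-9.5  0.3 30.4] twist 0.44954798234465443
```

Emit:
step_arm --steps "-4 0 -32 0;0 0 30 0"

```text
clock: 22.5
tool_pos: [517.1, -178.5, 167.9]
tcp_rot: [-3.136, -0.018, -0.075]
force: [1.1, -0.3, -1.4]
gripper_width: 24.2
```

Run:
```python
from h import *
hold(8,show=False);hold(1);chk(510.7,-178.2,75,0)
```

```text
22.95 [ 511.9 -177.1  158.3] zt [ 0.0301  0.0137 -0.9995] w 23.9 F [-0.4  1.5 -2.6] q [-0.4543  0.0643  1.489   0.0255  1.5673  1.1069] v [-0.002  0.     0.002  0.001 -0.001  0.001]
die [ 512.19 -175.54  103.33] axis [ 0.0137  0.0242 -0.9996] F [-0.4  1.5 -2.6] w 23.9 T [-0.01  0.08  0.02]
t 22.95 pos [ 511.9 -177.1  158.3] force [-0.4  1.5 -2.6] w 23.9 tilt 1.9 ang y -89.43 shift [-2.4  3.  28.2] twist 0.5691897854266585
```

Emit:
step_arm --steps "-3 3 46 0"

```text
clock: 23.05
tool_pos: [516.1, -182.0, 120.3]
tcp_rot: [-3.135, -0.016, -0.073]
force: [0.7, -0.6, -2.4]
gripper_width: 23.9
```

Run:
```python
from h import *
hold(8,show=False);hold(1);chk(510.7,-178.2,42,0)
```

```text
23.5 [ 511.8 -180.1  114.7] zt [ 0.0341  0.0118 -0.9993] w 23.7 F [ 0.1 -0.  -2.2] q [-0.4596  0.0849  1.5548  0.0258  1.4766  1.0993] v [-0.001  0.002  0.012  0.001 -0.003  0.   ]
die [ 512.3  -178.72   59.74] axis [ 0.0177  0.0223 -0.9996] F [ 0.1 -0.  -2.2] w 23.7 T [ 0.03  0.01 -0.05]
t 23.5 pos [ 511.8 -180.1  114.7] force [ 0.1 -0.  -2.2] w 23.7 tilt 2.07 ang y -89.43 shift [-2.2 -0.3 17.7] twist 0.5716728039569716
```

Emit:
step_arm --steps "-2.2 -0.3 16 0"

```text
clock: 23.6
tool_pos: [512.9, -180.9, 102.7]
tcp_rot: [-3.133, -0.016, -0.065]
force: [0.1, 0.2, -2.0]
gripper_width: 23.7
```

Run:
```python
from h import *
hold(8,show=False);hold(1);chk(510.7,-178.2,30,0)
d=get_image("side");i=d["image"][230:310,300:400];cv2.imwrite("pics/s7.png",cv2.resize(i,None,fx=6,fy=6,interpolation=cv2.INTER_CUBIC))
```

```text
24.05 [ 510.6 -179.8   99.3] zt [ 0.0351  0.0113 -0.9993] w 23.5 F [-0.3 -0.4 -2.9] q [-0.4602  0.0909  1.5797  0.0259  1.4446  1.0979] v [-0.001  0.003  0.005  0.001 -0.001  0.001]
die [ 511.09 -178.45   44.35] axis [ 0.0187  0.0218 -0.9996] F [-0.3 -0.4 -2.9] w 23.5 T [ 0.03  0.02 -0.05]
t 24.05 pos [ 510.6 -179.8   99.3] force [-0.3 -0.4 -2.9] w 23.5 tilt 2.11 ang y -89.43 shift [-0.9 -0.1 14.3] twist 0.5728190676164218
```

View pics/s7.png

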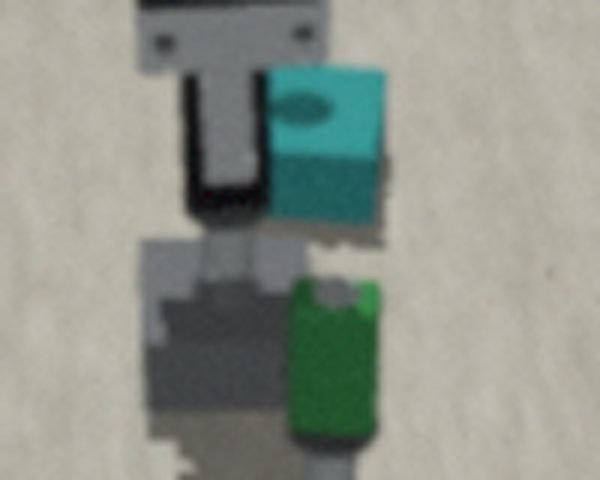

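The crop shows the punch over the grey holder's hole, shank at about (230,250), clear of the green one. Lowering.

Emit:
step_arm --steps "-0.9 -0.1 14 0"

```text
clock: 24.2
tool_pos: [511.9, -180.4, 87.3]
tcp_rot: [-3.132, -0.016, -0.063]
force: [0.7, -0.8, -2.3]
gripper_width: 23.3
```

Run:
```python
from h import *
hold(7,show=False);chk(510.7,-178.2,15,0)
```

```text
die [ 510.66 -178.17   30.21] axis [ 0.0186  0.0219 -0.9996] F [ 0.5 -0.7 -2. ] w 23.8 T [0.03 0.02 0.03]
t 24.55 pos [ 510.1 -179.6   85.2] force [ 0.5 -0.7 -2. ] w 23.8 tilt 2.11 ang y -89.43 shift [-0.5  0.2 15.2] twist 0.5739635473754561
```

Emit:
step_arm --steps "-0.5 0 14 0"

```text
clock: 24.65
tool_pos: [512.1, -180.4, 73.4]
tcp_rot: [-3.132, -0.016, -0.063]
force: [0.9, 0.3, -2.5]
gripper_width: 23.6
```

Run:
```python
from h import *
hold(7,show=False);chk(510.7,-178.2,4,0)
```

```text
die [ 510.83 -178.13   16.38] axis [ 0.0189  0.0217 -0.9996] F [ 0.2 -1.2 -2.5] w 23.9 T [0.   0.05 0.01]
t 25.0 pos [ 510.3 -179.5   71.4] force [ 0.2 -1.2 -2.5] w 23.9 tilt 2.12 ang y -89.43 shift [-0.6  0.2 12.4] twist 0.5732906766021983
```

In the hole without contact. Next 11 mm, then touch down.

Emit:
step_arm --steps "-0.5 0 11 0"

```text
clock: 25.1
tool_pos: [511.9, -180.2, 62.2]
tcp_rot: [-3.132, -0.015, -0.062]
force: [0.5, -0.5, -2.7]
gripper_width: 23.5
```

Run:
```python
from h import *
hold(7,show=False);chk(510.7,-178.2,2,0)
```

```text
die [ 510.9  -178.09    5.56] axis [ 0.0193  0.0216 -0.9996] F [ 0.7  0.6 -3. ] w 23.8 T [-0.    0.05 -0.04]
t 25.45 pos [ 510.3 -179.5   60.5] force [ 0.7  0.6 -3. ] w 23.8 tilt 2.14 ang y -89.43 shift [-0.3  0.1  3.5] twist 0.5731928846741994
```

Emit:
step_arm --steps "0 0 2 0"

```text
clock: 25.55
tool_pos: [510.8, -179.6, 59.1]
tcp_rot: [-3.131, -0.015, -0.058]
force: [-0.4, -0.6, -2.6]
gripper_width: 24.1
```

Run:
```python
from h import *
hold(6,show=False);chk(510.7,-178.2,2,0)
```

```text
die [ 510.98 -178.06    3.59] axis [ 0.0193  0.0215 -0.9996] F [ 0.5  0.  -1.8] w 23.5 T [0.   0.06 0.01]
t 25.85 pos [ 510.4 -179.4   58.6] force [ 0.5  0.  -1.8] w 23.5 tilt 2.14 ang y -89.43 shift [-0.3  0.2  1.6] twist 0.5723024208736547
```

Emit:
step_arm --steps "0 0 1.5 0"

```text
clock: 25.95
tool_pos: [510.7, -179.5, 57.4]
tcp_rot: [-3.131, -0.015, -0.057]
force: [-0.5, 0.7, -3.2]
gripper_width: 23.8
```

Run:
```python
from h import *
hold(6,show=False);chk(510.7,-178.2,2,0)
```

```text
die [ 511.18 -178.1     2.18] axis [ 0.0196  0.0214 -0.9996] F [ 0.2 -0.1 -2.4] w 23.6 T [-0.09  0.   -0.02]
t 26.25 pos [ 510.6 -179.5   57.2] force [ 0.2 -0.1 -2.4] w 23.6 tilt 2.16 ang y -89.43 shift [-0.5  0.1  0.2] twist 0.5725759564060127
```

Emit:
step_arm --steps "0 0 0.8 0"

```text
clock: 26.35
tool_pos: [510.7, -179.5, 57.1]
tcp_rot: [-3.13, -0.015, -0.057]
force: [-1.7, 0.7, 4.3]
gripper_width: 23.9
```

Run:
```python
from h import *
hold(6,show=False);chk(510.7,-178.2,2,0)
```

```text
die [ 511.28 -178.12    2.08] axis [ 0.0199  0.0213 -0.9996] F [-1.8  1.4  4.9] w 23.6 T [ 0.2   0.62 -0.05]
t 26.65 pos [ 510.7 -179.5   57.1] force [-1.8  1.4  4.9] w 23.6 tilt 2.17 ang y -89.42 shift [-0.6  0.1  0.1] twist 0.5752294875102848
```

The collar is seated. Releasing.

Emit:
step_arm --steps "0 0 0 0" --grip 0.6

```text
clock: 26.75
tool_pos: [511.1, -179.6, 57.2]
tcp_rot: [-3.131, -0.015, -0.059]
force: [-0.5, 0.6, -0.0]
gripper_width: 28.9
```

Run:
```python
from h import *
hold(10,show=False);chk(510.7,-178.2,2,0)
```

```text
die [ 511.3  -178.14    1.99] axis [ 0.0199  0.0212 -0.9996] F [ 0.7 -0.9  0.2] w 56.1 T [ 0.03  0.04 -0.  ]
t 27.25 pos [ 510.7 -179.5   57. ] force [ 0.7 -0.9  0.2] w 56.1 tilt 2.17 ang y -89.43 shift [-0.6  0.1 -0. ] twist 0.5749654412731502
```

Emit:
step_arm --steps "0 0 -20 0"

```text
clock: 27.35
tool_pos: [507.8, -178.7, 73.9]
tcp_rot: [-3.128, -0.015, -0.047]
force: [0.1, 0.3, -0.5]
gripper_width: 55.8
```

Run:
```python
from h import *
hold(4,show=False);hold(1)
```

```text
27.6 [ 509.9 -179.7   76.6] zt [ 0.0362  0.0107 -0.9993] w 56.4 F [-0.1  0.7  1. ] q [-0.4605  0.1049  1.6115  0.0261  1.3976  1.0963] v [ 0.     0.008  0.014 -0.001  0.003  0.001]
```

Emit:
step_arm --steps "0 0 -45 0"

```text
clock: 27.7
tool_pos: [503.2, -177.7, 113.6]
tcp_rot: [-3.123, -0.015, -0.032]
force: [-0.4, 0.7, -0.1]
gripper_width: 56.3
```

Run:
```python
from h import *
hold(5,show=False);hold(1)
```

```text
28.0 [ 507.6 -179.8  120.1] zt [ 0.0342  0.0117 -0.9993] w 56.5 F [ 0.6  1.3 -0.5] q [-0.4627  0.0725  1.557   0.0259  1.4866  1.0964] v [-0.001  0.008  0.011  0.001  0.004 -0.   ]
```

Emit:
step_arm --steps "0 0 -45 0;-10 0 -30 0"

```text
clock: 28.2
tool_pos: [490.5, -178.3, 185.9]
tcp_rot: [-3.12, -0.016, -0.025]
force: [0.1, -0.3, -0.6]
gripper_width: 56.7
```

Run:
```python
from h import *
hold(6,show=False);hold(1)
for n in("wrist","side","scene"):
    d=get_image(n);cv2.imwrite(f"pics/f_{n}.png",d["image"])
    uv,P=pts(d)
    for zl,zh in((90,115),(37,48),(30,41)):
        m=(abs(P[:,0]-511)<40)&(abs(P[:,1]+178)<40)&(P[:,2]>zl)&(P[:,2]<zh);Q=P[m]
        if len(Q)>5: print(n,zl,len(Q),np.median(Q,0).round(1),Q.max(0).round(1),cv2.minAreaRect(Q[:,:2].astype(np.float32)))
```

```text
28.55 [ 489.6 -177.9  183. ] zt [ 0.013   0.0224 -0.9997] w 56.4 F [-0.7  0.5  0.6] q [-0.475   0.0246  1.4811  0.0259  1.6345  1.0877] v [ 0.002  0.    -0.009  0.001  0.006  0.002]
wrist 90 1836 [ 512.  -179.1  101.9] [ 527.6 -167.3  105.7] ((510.5986633300781, -179.19058227539062), (33.89920425415039, 23.668596267700195), 0.06601519137620926)
wrist 37 2600 [ 517.7 -180.9   37.5] [ 545.9 -143.    47.8] ((510.7380065917969, -178.12252807617188), (69.8006362915039, 69.988525390625), 89.03783416748047)
wrist 30 5364 [ 519.7 -176.1   36.9] [ 546.3 -142.9   41. ] ((510.6019287109375, -178.11090087890625), (70.17003631591797, 70.25202941894531), 88.97650146484375)
side 90 127 [ 510.9 -186.4   99.4] [ 528.2 -168.3  104.5] ((511.4325256347656, -181.7509765625), (27.82241439819336, 33.12425231933594), 86.600341796875)
side 37 114 [ 510.1 -192.2   38.7] [ 545.8 -150.9   47.9] ((510.642578125, -182.77020263671875), (66.77525329589844, 66.79253387451172), 86.83670806884766)
side 30 361 [ 502.5 -193.2   35.7] [ 546.4 -141.    41. ] ((511.2904357910156, -178.67613220214844), (75.98020935058594, 69.73150634765625), 89.34298706054688)
scene 90 119 [ 507.  -173.8  100.9] [ 525.8 -163.5  105.6] ((509.3637390136719, -176.27572631835938), (32.86282730102539, 23.783281326293945), 10.7601900100708)
scene 37 166 [ 504.2 -166.3   38.2] [ 545.9 -139.7   47.7] ((509.94305419921875, -175.14324951171875), (71.42842102050781, 71.39926147460938), 88.41329193115234)
scene 30 395 [ 497.1 -162.7   36. ] [ 548.5 -138.7   40.6] ((511.24273681640625, -176.2724609375), (73.9873046875, 73.06788635253906), 87.21332550048828)
```

View pics/f_wrist.png

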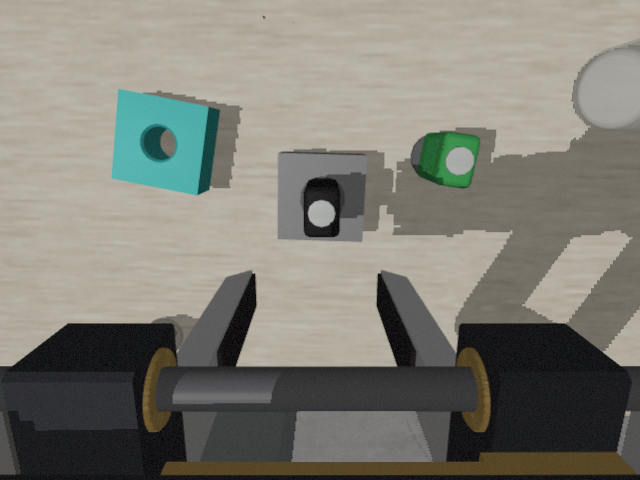

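View pics/f_side.png

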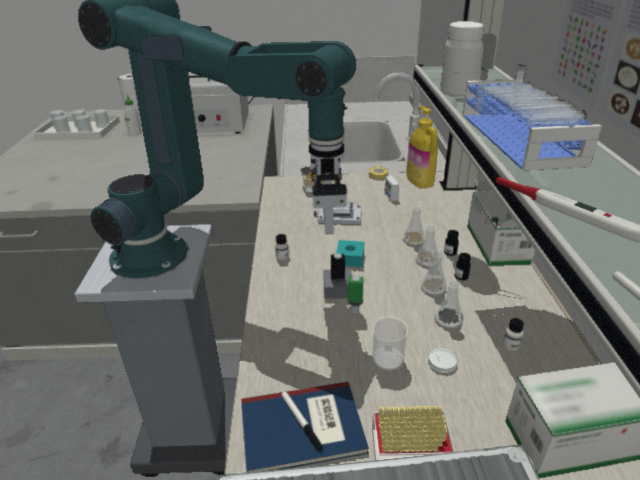

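The wrist view shows the punch upright in the grey block at (321,207), fingers open and clear. Its top reads 101.9 mm, the same as at the start, and the look-alikes haven't moved.

```bash
python3 -c "
from station import *
print(sign_off())"
```

```text
the job is handed in; nothing more can be done
None
```

I marked the tag, stood the punch back in its grey holder, let go of it, and handed the job in at about 28.7 s on the robot's clock.

**Press:** I found the tag surface by touch, about 34 mm above the bench. The die came down within about 0.5 mm of the field's centre, with its yaw within about 0.2° of the tag's. The punch held about 11.5 N for 1.5 s, after a first 0.5 s at about 10.4 N. No reading went above about 12.5 N.

**Lift:** I raised the punch in small upward steps. A wrist picture afterwards showed the frame still centred between the clips, so I saw no sign the tag had been dragged.

**Return:** The punch's top measures 101.9 mm, the same as before I lifted it out. The fingers are open, the arm is clear, and the look-alikes and bystanders were not touched.

**Checks that were less than perfect:**
- **Tilt:** the arm drifts a little in tilt with each move. By calculation the punch leaned about 1.2–1.3° while pressing.
- **Side force:** side force during the press was about 2.9 N, close to the roughly 3 N that holds the tag.
- **Die position during unloading:** the calculated die position shifted about 0.4 mm as the load came off. I put that down to give in the grip or arm, but a very small slide can't be ruled out.
- **First grasp:** I closed on the handle about 8 mm off centre, so I let go and gripped it again before lifting.

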